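# Recharge the boiler's condensate neutraliser

## Robot

A 6-joint arm with a two-finger parallel gripper is mounted at the origin on the work surface. World frame = base frame: x ahead of the robot, y to its left, z up, the work surface at z = 0. Lengths are in mm, angles in rad, forces in N, time in s.
With the tool pointing down it reaches from about 275 to 775 mm from the base axis. Payload 14.6 kg.
Tool frame: the origin (TCP) lies on the mounting face of the last link; the fingertips stand 173 mm ahead of it and the grasp point (between the pads) lies 155 mm ahead of it; z points along the fingers, y is the line along which they close (so a half turn about z gives the same grasp; the last joint's range is limited). The gripper opens to 85 mm and grips with 20 to 120 N. Pads are 22 mm wide; open, the fingers measure 114 mm over their backs; the gripper's body (76 mm by 85 mm) begins 54 mm behind the grasp point. The pads swing forward as they close: fully open they stand 13 mm farther back than shut.
Start: joints at [1.003, 0.263, -0.048, 1.259, 0, 1.415], TCP at [210.622, 480.902, 404.678] pointing down, gripper open.
Joint ranges: [-2.65, 2.65], [-0.89, 1.7], [-1.18, 1.37], [-2.13, 2.11], [-1.35, 1.29], [-3.14, 3.14]. Speed limits (rad/s): [1.89, 1.89, 2.57, 2.79, 3.14, 3.14].

## Interface

Orientations are given as a rotation vector (axis times angle).
In Python, from workcell import monitor, get_image, calibration, sign_off gives the robot as it stands. The module is installed in compiled form; this text tells all that it offers.
- The arm moves only by the shell command python3 -m inch 'ROWS' [FORCE]. ROWS is JSON, one flat list of numbers, 7 for each row, row after row: the shift along the tool's x, y, z as a fraction of full scale, then the turn, a rotation vector about the tool's x, y, z as a fraction of full scale, then the opening, from 0 (shut) to 1 (fully open). A call has 1 to 10 rows; each row is the pose to reach, as a shift and turn from the pose commanded when the call began, along the tool's axes at that moment; what a row does not reach only later rows make up. Full scale, the value 1, is 0.1 m for a shift and pi/2 rad for a turn. A row lasts 1/12 s, in which the tool goes at most 41.7 mm and 7.16 degrees, less where a joint would pass 70% of its speed; a pose out of reach is approached as far as the arm can. A call with a number of a shift or a turn outside -1 to 1 is refused whole. A call with a gripper value outside its range is refused whole. The fingers move at their own pace and stop on an object; FORCE is the grip in N (left out, the last holds). Time passes only in rows, so rows that repeat a pose let the fingers close. It gives the time, the measured TCP pose, the force, the opening and the grip force at its end, in the units of the state.
- monitor.state(): the state, without advancing time (a new reading comes with each control period).
- get_image(name): name is "scene" or "top"; returns the picture (420x560x3 uint8, red, green, blue); there is no depth.
- calibration(name): a dict with "vfov" (degrees; the focal length in pixels is half the picture's height over the tangent of half this angle, whatever the lens; pixels are square), "cx", "cy" (the principal point, pixels), "rvec" (rotation vector, rad) and "tvec" (3), from world to camera coordinates, as OpenCV has them. Camera axes: x right, y down, z forward; pixel columns grow to the right and rows downward; lengths in mm; the calibration is good to about 2 mm. A picture is of the moment at which its call begins. calibration takes no time and is no camera call.
- sign_off(): hands the job in; it is judged then, once.
The state is a dict: "time": time; "joint_positions": joint angles; "joint_velocities": joint speeds; "joint_torque": joint torques, N m; "tcp_pos": TCP position; "tcp_rot": TCP orientation; "contact_force": force on the tool from outside, world axes, zero at the start; "ft_torque": the same for the moment, N m; "gripper_width": finger opening in mm; "grasp_force": force on a finger pad.
Only numpy, scipy, OpenCV 4.12 (cv2) and the standard library are available. Lean on these libraries where they do the work, as an engineer would, in place of code of your own. Each camera call takes 0.05 s, during which the arm holds its last target. There are 200 camera calls.

## Task

Recharge the boiler's condensate neutraliser: lift the lid off its filling chamber and lay it flat on the board clear of the box, pour the marble chips out of the measuring cup into that chamber from close above, drop the spilled chips in too, and stand the empty cup upright back on its rubber mat. When all the chips are in, put the lid back fully home, and move the clip-on drip alarm from the edge of the parts bin to about the middle of the outlet well's end wall, pushed well down so that it grips the wall upright by itself. Leave the bottle, the tin and the spanner alone.

Things in the scene. Friction and masses are not known exactly. Their poses are not given: they have to be found in the camera images.
- tank: the condensate neutraliser, a grey plastic box fixed to the board, 100 mm high, walls and floor 5 mm. Origin on the board under the middle of the filling chamber, z up. Chamber inside: x -70 to 70, y -80 to 80 mm, lidded at the start. Beyond the cross wall (y 80 to 85) lies the outlet well, open on top, y 85 to 145, floor 40 mm up. Two 32 mm pipe stubs stick out 35 mm at +x, under 75 mm high
- chamber (a point): middle of the filling chamber's mouth, level with the rim (100 mm above the board); axes as the box
- well_wall (a point): middle of the top edge of the outlet well's free end wall (at y 145 to 150 mm of the box, 5 mm thick, 100 mm high, 140 mm long along x; the well is on its -y side); axes as the box
- lid: the chamber's loose lid, a grey plate 148 (x) by 168 (y) by 5 mm, 0.22 kg; origin at the middle of the plate's underside. Under it a locating frame 132 x 152 mm reaches 10 mm down and enters the chamber with 4 mm play all round. On top in the middle a black bar grip, 70 mm long (x), 14 mm wide (y), top 35 mm above the origin. Seated, the origin is at chamber; fits either way round
- cup: a steel measuring cup, 66 mm high, outer radius 34 mm at the foot, 44 mm at the rim, wall 3 mm, about 0.16 kg empty; origin at the middle of the underside, z up. A straight level handle, 14 mm wide and 14 mm high, sticks out along the cup's -x to 136 mm from its axis, centre line 52 mm above the underside; pinch it across y, some 90 mm from the axis
- cup_rim (a point): middle of the cup's mouth, 66 mm above the underside. The chips slide out by the time the cup is tipped some 115 to 125 degrees
- mat: a black rubber mat, 120 x 120 x 3 mm, fixed on the board; origin at the middle of its underside. The cup stands on it at the start
- chip1: a rough white marble chip, about 22 x 18 x 15 mm, 16 g; origin at the middle of its 22 x 18 mm underside, x along the 22 mm, z across the 15 mm thickness. Lies in the cup at the start. May be absent
- chip2: a rough white marble chip, about 22 x 18 x 15 mm, 16 g; origin at the middle of its 22 x 18 mm underside, x along the 22 mm, z across the 15 mm thickness. Lies in the cup at the start. May be absent
- chip3: a rough white marble chip, about 22 x 18 x 15 mm, 16 g; origin at the middle of its 22 x 18 mm underside, x along the 22 mm, z across the 15 mm thickness. Lies in the cup at the start. May be absent
- chip4: a rough white marble chip, about 22 x 18 x 15 mm, 16 g; origin at the middle of its 22 x 18 mm underside, x along the 22 mm, z across the 15 mm thickness. Lies in the cup at the start. May be absent
- chip5: a rough white marble chip, about 22 x 18 x 15 mm, 16 g; origin at the middle of its 22 x 18 mm underside, x along the 22 mm, z across the 15 mm thickness. Lies in the cup at the start. May be absent
- chip6: a rough white marble chip, about 22 x 18 x 15 mm, 16 g; origin at the middle of its 22 x 18 mm underside, x along the 22 mm, z across the 15 mm thickness. Lies in the cup at the start. May be absent
- chip7: a rough white marble chip, about 22 x 18 x 15 mm, 16 g; origin at the middle of its 22 x 18 mm underside, x along the 22 mm, z across the 15 mm thickness. Lies in the cup at the start. May be absent
- spill1: a rough white marble chip, about 22 x 18 x 15 mm, 16 g; origin at the middle of its 22 x 18 mm underside, x along the 22 mm, z across the 15 mm thickness. Spilled: lies loose on the board beyond the mat at the start. May be absent
- spill2: a rough white marble chip, about 22 x 18 x 15 mm, 16 g; origin at the middle of its 22 x 18 mm underside, x along the 22 mm, z across the 15 mm thickness. Spilled: lies loose on the board beyond the mat at the start. May be absent
- spill3: a rough white marble chip, about 22 x 18 x 15 mm, 16 g; origin at the middle of its 22 x 18 mm underside, x along the 22 mm, z across the 15 mm thickness. Spilled: lies loose on the board beyond the mat at the start. May be absent
- spill4: a rough white marble chip, about 22 x 18 x 15 mm, 16 g; origin at the middle of its 22 x 18 mm underside, x along the 22 mm, z across the 15 mm thickness. Spilled: lies loose on the board beyond the mat at the start. May be absent
- bin: a white small-parts bin fixed on the board, 120 (x) by 130 (y) mm, 75 mm high, walls 5 mm; origin at the middle of its underside. Its +x wall (x 55 to 60 mm) carries the clip-on alarm near its middle at the start, the wall's top edge 12 mm below the clip's origin; the clip's axes are then the bin's. The board beyond the bin (+x) is clear
- clip: the clip-on drip alarm, like a big clothes peg, 70 g, handles up, jaws down. Origin on the hinge axis between the legs (frame of the -x leg, which leans up to 0.2 rad when squeezed); x: jaws' opening direction, y: hinge axis. Jaws 24 mm wide (y), 6 to 38 mm below the origin. Black handles 24 mm wide (y), up to 41 mm above it, leaning out 0.2 rad, 41 mm over their outsides at the top
- clip_jaw (a joint): clip opening, rad: 0 on a 5 mm wall (jaws parallel), -0.13 shut, 0.4 with the handles squeezed parallel (along x, about 30 mm above the origin, 24 mm over the outsides): jaws then about 10 mm apart 12 mm below the origin, 20 mm at the tips. Limit 0.46. Spring: about 10 N on each handle at 0, 17 N at 0.4
- softener: bystander: a blue plastic bottle, 72 mm across, 210 mm high; origin at the middle of its underside
- tin: bystander: a plain metal tin, 72 mm across, 75 mm high; origin at the middle of its underside
- spanner: bystander: a steel spanner, 200 mm long (along its x), lying on the board
Mind the look-alikes: they are no part of the job. What is shaped like the cup but yellow is not meant.

How it is judged (in metres and radians):
On the way, in this order (a step that is already met when the one before it is completed fails the run):
1. the lid is off the box and lies flat on the board, clear of the box (horizontal distance between lid and tank above 0.13 m and height (world z) of lid below 0.03 m and angle between lid's own z axis and vertical below 0.15 rad), for 0.2 s.
2. the cup is tipped right over with its mouth close above the filling chamber (angle between cup's own z axis and vertical above 1.5 rad and horizontal distance between cup_rim and chamber below 0.09 m and height (world z) of cup_rim below 0.28 m), for 0.2 s.
3. all chips lie in the filling chamber and the lid is fully home on it (x of chip1 in the frame of tank between -0.075 and 0.075 m and y of chip1 in the frame of tank between -0.084 and 0.084 m and z of each of chip1, chip2, chip3, chip4, chip5, chip6, chip7, spill1, spill2, spill3, spill4 in the frame of tank below 0.085 m and x of chip2 in the frame of tank between -0.075 and 0.075 m and y of chip2 in the frame of tank between -0.084 and 0.084 m and x of chip3 in the frame of tank between -0.075 and 0.075 m and y of chip3 in the frame of tank between -0.084 and 0.084 m and x of chip4 in the frame of tank between -0.075 and 0.075 m and y of chip4 in the frame of tank between -0.084 and 0.084 m and x of chip5 in the frame of tank between -0.075 and 0.075 m and y of chip5 in the frame of tank between -0.084 and 0.084 m and x of chip6 in the frame of tank between -0.075 and 0.075 m and y of chip6 in the frame of tank between -0.084 and 0.084 m and x of chip7 in the frame of tank between -0.075 and 0.075 m and y of chip7 in the frame of tank between -0.084 and 0.084 m and x of spill1 in the frame of tank between -0.075 and 0.075 m and y of spill1 in the frame of tank between -0.084 and 0.084 m and x of spill2 in the frame of tank between -0.075 and 0.075 m and y of spill2 in the frame of tank between -0.084 and 0.084 m and x of spill3 in the frame of tank between -0.075 and 0.075 m and y of spill3 in the frame of tank between -0.084 and 0.084 m and x of spill4 in the frame of tank between -0.075 and 0.075 m and y of spill4 in the frame of tank between -0.084 and 0.084 m and horizontal distance between lid and tank below 0.008 m and z of lid in the frame of tank between 0.096 and 0.104 m and angle between lid's own z axis and vertical below 0.06 rad), for 0.2 s.
At the end, for the whole second after the job is handed in: every present chip in the chamber below its rim; lid within 8 mm of centred and 4 mm of fully down; cup upright, its middle within 60 mm of the mat's; alarm gripping the well's end wall within 45 mm of its middle, upright within 0.25 rad, its origin 3 to 23 mm above the rim (all of step 3 and horizontal distance between cup and mat below 0.06 m and angle between cup's own z axis and vertical below 0.1 rad and height (world z) of cup below 0.015 m and linear speed of each of cup, clip below 0.02 m/s and x of clip in the frame of tank between -0.045 and 0.045 m and y of clip in the frame of tank between 0.1395 and 0.1555 m and z of clip in the frame of tank between 0.103 and 0.123 m and angle between clip's own z axis and vertical below 0.25 rad and contact force between clip and tank above 2 N); the robot touches nothing.
It fails at once if the softener is shoved aside or knocked over (distance of softener from where it was at the start of the episode above 0.03 m or angle between softener's own z axis and vertical above 0.4 rad).
It fails at once if the tin is shoved aside or knocked over (distance of tin from where it was at the start of the episode above 0.03 m or angle between tin's own z axis and vertical above 0.4 rad).
It fails at once if the spanner is shoved aside or knocked over (distance of spanner from where it was at the start of the episode above 0.03 m).
Of chip5, chip6, chip7 only 1 to 3 are there at a start; the rules pass over those that are not, and their reading is None.
Of spill1, spill2, spill3, spill4 only 2 to 4 are there at a start; the rules pass over those that are not, and their reading is None.
At some moment in a run one of spill1, spill2, spill3, spill4, cup may be knocked a few centimetres aside while the robot is not near it.
It also fails if it takes over 210 s, if anything falls off the work surface, if the arm or the gripper's body presses on something with over 40 N, if the wrist force passes 120 N, or if a joint passes its speed limit or range.

## Working session

There is one attempt and no reset: what is moved stays moved. The work goes in short steps, Python scripts to look and compute and a shell command to move; the robot and the scene stay as the last step left them, time stands still between calls to the robot, and variables do not carry over. Pictures are saved under pics/ and viewed, at most 14 in all, crops included, and the job is handed in when it is done.

```bash
mkdir -p pics; cat > h.py <<'E'
import numpy as np, cv2
from scipy.spatial.transform import Rotation as R
from workcell import monitor, get_image, calibration, sign_off
def snap(n,f):
    im=get_image(n); cv2.imwrite('pics/'+f,im[:,:,::-1]); return im
def cam(n):
    c=calibration(n); f=210/np.tan(np.radians(c['vfov'])/2)
    K=np.array([[f,0,c['cx']],[0,f,c['cy']],[0,0,1]]); return K,R.from_rotvec(np.array(c['rvec'])).as_matrix(),np.array(c['tvec'])
def w(n,u,v,z):
    K,r,t=cam(n); d=r.T@np.linalg.inv(K)@[u,v,1]; o=-r.T@t; return o+d*(z-o[2])/d[2]
def px(n,p):
    K,r,t=cam(n); q=K@(r@np.array(p)+t); return q[:2]/q[2]
def st():
    s=monitor.state(); return np.array(s['tcp_pos']),R.from_rotvec(s['tcp_rot']),s
def todo(p,rot=None):
    "shift/turn fractions in tool axes to reach TCP p, rotation rot"
    a,r,s=st(); d=r.inv().apply(np.array(p)-a)/100
    t=(r.inv()*rot).as_rotvec()/(np.pi/2) if rot is not None else np.zeros(3)
    print('t',round(s['time'],2),'go',np.r_[d,t].round(3))
def down(yaw):
    "tool down, with closing axis y at world angle yaw (deg)"
    y=np.array([np.cos(np.radians(yaw)),np.sin(np.radians(yaw)),0]); z=np.array([0,0,-1.]); x=np.cross(y,z)
    return R.from_matrix(np.c_[x,y,z])
E
python3 - <<'E'
from h import *
for n in('scene','top'):
    snap(n,n+'0.png'); print(calibration(n)); K,r,t=cam(n); print('cam at',(-r.T@t).round())
p,r,s=st(); print(p,r.as_matrix().round(3),s['time'],s['gripper_width'],s['contact_force'])
E
```

```text
{'vfov': 51.01640606385823, 'cx': 276.3891800764341, 'cy': 204.94446944994039, 'rvec': array([ 2.28557974,  0.99295822, -0.37080997]), 'tvec': array([-379.49429333, -271.69496577, 1603.61113137])}
cam at [1167. -545. 1063.]
{'vfov': 57.76293379230425, 'cx': 284.97059868883537, 'cy': 208.00869623760923, 'rvec': array([ 2.21469079, -2.18149996,  0.07735453]), 'tvec': array([ -50.59183627,  551.69765053, 1445.06455675])}
cam at [ 468.  -25. 1475.]
[210.57547592 480.83392456 404.28405231] [[-0.916  0.401 -0.   ]
 [ 0.401  0.916 -0.001]
 [ 0.    -0.001 -1.   ]] 0.1 85.2465499887664 [-0.01981839  0.31747126 -0.04669562]
```

View pics/scene0.png

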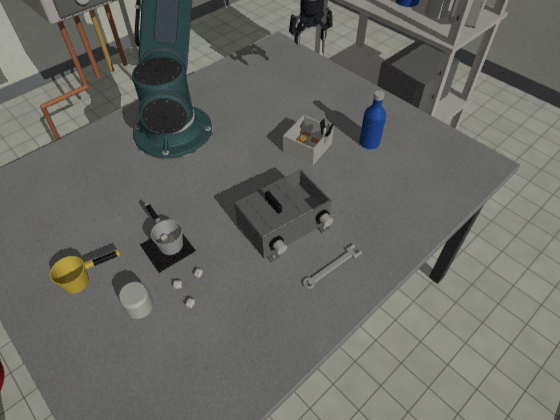

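View pics/top0.png

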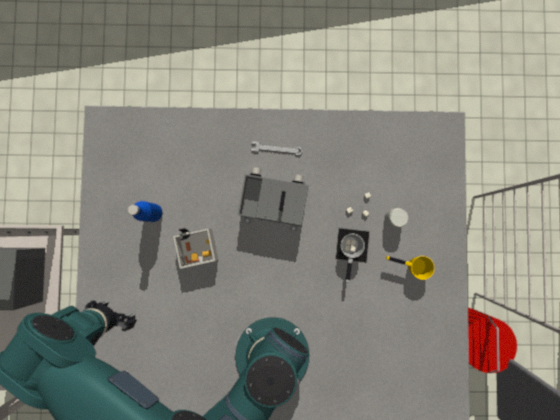

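The scene shows the following:
- **Tank:** top view ~(274,200), with the lid grip at (282,201) and the well at (252,190).
- **Bin:** (195,249), with the clip at (184,234).
- **Steel cup:** (352,244) on the mat, handle pointing down to (347,285).
- **Spills:** (367,196), (349,211) and (365,214).

Look-alikes for the cup are the yellow cup (422,267), the tin (398,217) and the steel cup itself (352,244). I choose the steel one on the black mat. Next I check it in a close crop.

```bash
python3 - <<'E'
from h import *
a=cv2.imread('pics/top0.png')
L=cv2.resize(a[140:280,225:325],None,fx=4,fy=4,interpolation=cv2.INTER_CUBIC)
M=cv2.resize(a[180:320,325:385],None,fx=4,fy=4,interpolation=cv2.INTER_CUBIC)
cv2.imwrite('pics/c1.png',np.hstack([L,M])*1.0)
b=cv2.imread('pics/scene0.png')
L=cv2.resize(a[220:275,165:220],None,fx=7,fy=7,interpolation=cv2.INTER_CUBIC)
M=cv2.resize(b[112:167,275:330],None,fx=7,fy=7,interpolation=cv2.INTER_CUBIC)
cv2.imwrite('pics/c2.png',np.hstack([L,M]))
E
```

```text
[ WARN:0@0.416] global loadsave.cpp:1063 imwrite_ Unsupported depth image for selected encoder is fallbacked to CV_8U.
```

View pics/c1.png

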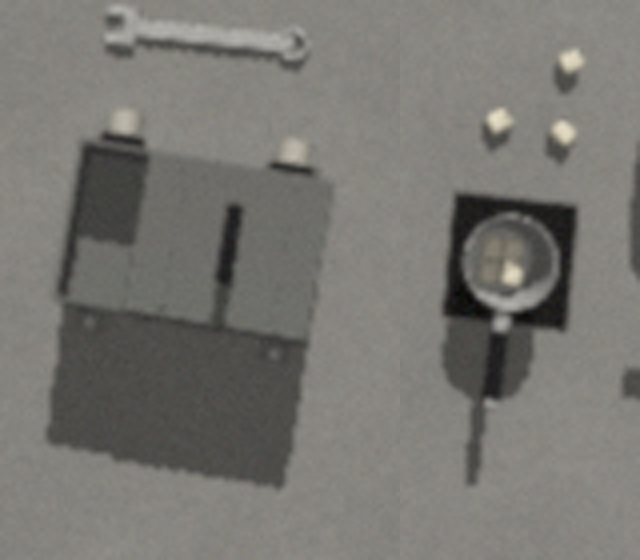

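View pics/c2.png

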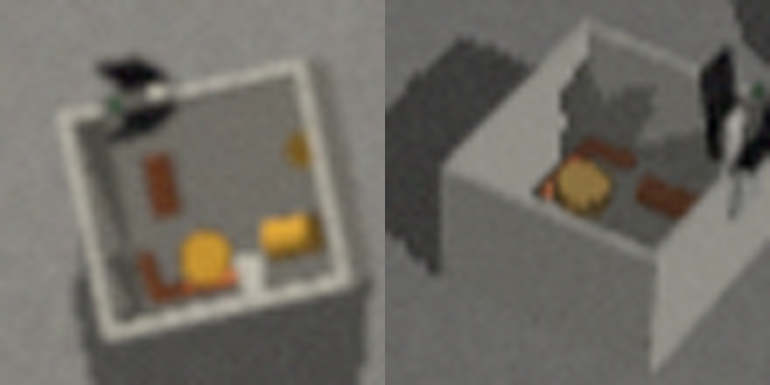

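The crop confirms the steel cup on the black mat, full-picture rim centre about (352,245), with the handle going down to (347,281). Chips are visible in it. Three spills are on the board. The clip is on the bin's upper wall at about (184,234). Next I compute poses.

```bash
python3 - <<'E'
from h import *
T=lambda u,v,z:w('top',225+(u+.5)/4-.5,140+(v+.5)/4-.5,z)
M=lambda u,v,z:w('top',325+(u-400+.5)/4-.5,180+(v+.5)/4-.5,z)
B=lambda u,v,z:w('top',165+(u+.5)/7-.5,220+(v+.5)/7-.5,z)
def fit(loc,pts):
    loc=np.array(loc,float);pts=np.array(pts)[:,:2];a=loc-loc.mean(0);b=pts-pts.mean(0)
    th=np.arctan2((a[:,0]*b[:,1]-a[:,1]*b[:,0]).sum(),(a*b).sum());c,s=np.cos(th),np.sin(th);Rm=np.array([[c,-s],[s,c]])
    o=pts.mean(0)-Rm@loc.mean(0);print('org',o.round(1),'yaw',np.degrees(th).round(2),'res',(pts-(loc@Rm.T+o)).round(1).tolist());return o,th
print('tank');fit([[75,150],[75,-85],[-75,-85],[-75,150]],[T(82,143,100),T(331,184,100),T(304,341,100),T(60,299,100)])
g=[T(236,205,135),T(225,284,135)];print('grip ends',np.round(g,1), 'mid',np.mean(g,0).round(1))
print('bin');fit([[60,65],[60,-65],[-60,-65],[-60,65]],[B(58,112,75),B(303,60,75),B(352,282,75),B(106,340,75)])
print('mat');fit([[60,60],[60,-60],[-60,-60],[-60,60]],[M(457,192,3),M(578,206,3),M(566,331,3),M(443,316,3)])
print('rim',M(510,262,69).round(1),'handle end',M(490,402,55).round(1))
for p in[(570,62),(498,121),(563,133)]:print('spill',M(*p,10).round(1))
print('clip',B(136,97,115).round(1),B(130,72,125).round(1),B(141,122,125).round(1))
# blobs in scene/top: refine
b=cv2.imread('pics/scene0.png');a=cv2.imread('pics/top0.png')
for nm,im in(('scene',b),('top',a)):
    hsv=cv2.cvtColor(im,cv2.COLOR_BGR2HSV)
    m=((hsv[...,2]>185)&(hsv[...,1]<70)).astype('uint8')
    n,l,s,c=cv2.connectedComponentsWithStats(m)
    box=(slice(160,330),)
    for i in range(1,n):
        u,v=c[i]
        if s[i,4]<90 and ((nm=='scene' and 160<u<215 and 255<v<315)or(nm=='top' and 335<u<380 and 185<v<222)):print(nm,s[i,4],c[i].round(1),w(nm,u,v,10).round(1))
    m=(im.max(2)<28).astype('uint8');n,l,s,c=cv2.connectedComponentsWithStats(m)
    for i in range(1,n):
        if 8<s[i,4]<400 and 140<c[i][0]<400 and 110<c[i][1]<300:
            pts=np.argwhere(l==i)[:,::-1];print(nm,'dark',s[i],c[i].round(1),'ang',np.round(cv2.minAreaRect(pts.astype(np.float32))[2],1))
E
```

```text
tank
org [571.1 -30.4] yaw -8.46 res [[-3.4, -1.8], [-2.6, 4.0], [3.0, 4.7], [3.0, -7.0]]
grip ends [[606.1 -35.2 135. ]
 [536.1 -26.5 135. ]] mid [571.1 -30.8 135. ]
bin
org [398. 289.] yaw 13.6 res [[0.7, 0.4], [-0.9, -0.1], [0.7, -0.4], [-0.5, 0.0]]
mat
org [ 414.5 -304.8] yaw -5.83 res [[0.0, -0.9], [0.4, 1.1], [-0.5, 0.2], [0.0, -0.4]]
rim [ 416.1 -291.2   69. ] handle end [ 286.2 -275.9   55. ]
spill [ 607.7 -359.8   10. ]
spill [ 549.4 -290.2   10. ]
spill [ 538.7 -353.2   10. ]
clip [450.7 316.3 115. ] [463.3 317.2 125. ] [438.3 310.9 125. ]
scene dark [321 120   4  14  23] [322.1 126.6] ang 11.3
scene dark [326 126   6  10  20] [328.4 131. ] ang 31.0
scene dark [265 191  17  22 154] [272.5 201.7] ang 49.4
scene dark [146 205  12  14  62] [151.1 211.5] ang 54.0
scene dark [316 210  12  13  43] [320.1 214.8] ang 38.7
scene dark [269 236  13  12  46] [274.  240.7] ang 48.0
top 18 [367.5 194.5] [ 610.1 -361.2   10. ]
top 17 [349.1 209.4] [ 551.4 -289.9   10. ]
top 16 [365.6 212.4] [ 540.7 -354.1   10. ]
top dark [338 250   9   9  43] [341.  255.2] ang 45.0
```

```bash
cat >> h.py <<'E'
def tf(o,yaw,pts):
    c,s=np.cos(np.radians(yaw)),np.sin(np.radians(yaw)); pts=np.array(pts,float)
    return np.c_[o[0]+c*pts[:,0]-s*pts[:,1],o[1]+s*pts[:,0]+c*pts[:,1],pts[:,2]]
def overlay(img,n,polys,box,k):
    x0,y0,x1,y1=box; o=cv2.resize(img[y0:y1,x0:x1],None,fx=k,fy=k,interpolation=cv2.INTER_CUBIC)
    for P in polys:
        q=np.array([px(n,p) for p in P]); q=((q-[x0,y0]+.5)*k-.5)
        cv2.polylines(o,[np.round(q*16).astype(np.int32)],False,(0,0,255),1,cv2.LINE_AA,4)
    return o
def tank(o,y):
    r=lambda x0,x1,y0,y1,z:tf(o,y,[[x0,y0,z],[x1,y0,z],[x1,y1,z],[x0,y1,z],[x0,y0,z]])
    return [r(-75,75,-85,150,100),r(-75,75,-85,150,0),r(-35,35,-7,7,135),r(-70,70,85,145,100)]
E
python3 - <<'E'
from h import *
a=cv2.imread('pics/top0.png');b=cv2.imread('pics/scene0.png')
P=tank((571,-30.5),-7.8)
bn=[tf((398,289),13.6,[[-60,-65,75],[60,-65,75],[60,65,75],[-60,65,75],[-60,-65,75]]),tf((398,289),13.6,[[57.5,-12,87],[57.5,12,87]]),tf((398,289),13.6,[[37,-12,128],[37,12,128],[78,12,128],[78,-12,128],[37,-12,128]])]
th=np.linspace(0,6.3,40)
cu=[np.c_[416+44*np.cos(th),-291+44*np.sin(th),69+0*th],tf((416,-291),-7,[[-44,-7,62],[-136,-7,62],[-136,7,62],[-44,7,62]])]
A=np.hstack([overlay(a,'top',P,(230,160,320,250),4),overlay(b,'scene',P,(230,160,340,260),4)[:360]])
C=np.hstack([overlay(a,'top',bn,(165,220,220,260),6),overlay(b,'scene',bn,(285,110,340,150),6)[:240],overlay(a,'top',cu,(330,220,375,290),3)[:240] if 0 else overlay(a,'top',cu,(333,225,368,287),4)[:240]])
C=C[:,:A.shape[1]];C=np.pad(C,((0,0),(0,A.shape[1]-C.shape[1]),(0,0)))
cv2.imwrite('pics/ov1.png',np.vstack([A,C]));print(A.shape,C.shape)
E
```

```text
(360, 800, 3) (240, 800, 3)
```

View pics/ov1.png

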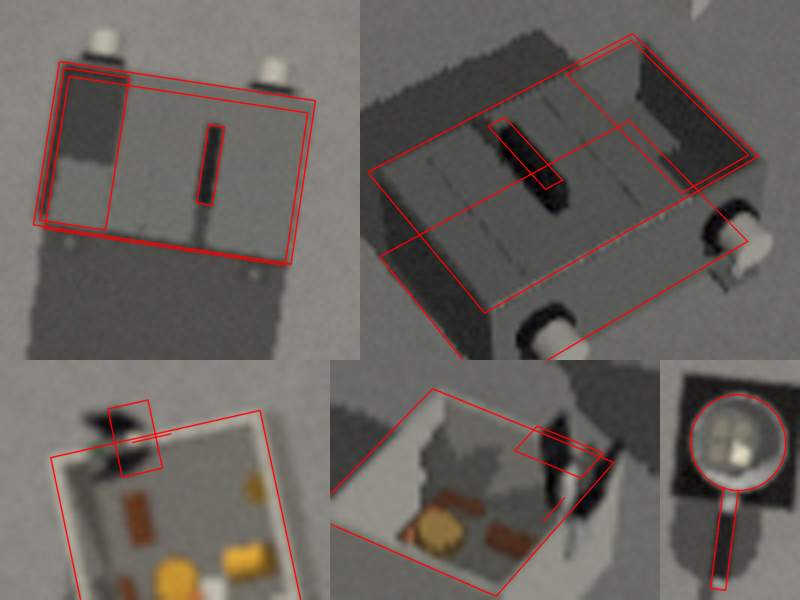

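Overlay findings:
- The tank model (571,-30.5, yaw -7.8°) and the cup match.
- The bin matches too.
- The clip sits about 14 mm further along the bin's y than the wall's middle, at world ≈ (450.6, 316).

Lid first: turn, then travel.

```bash
python3 -m inch '[0,0,0,0,0,-0.176,1, 0,0,0,0,0,-0.176,1, 0,0,0,0,0,-0.176,1, 0,0,0,0,0,-0.176,1]' 40; python3 - <<'E'
from h import *
todo([571,-30.5,380],down(82.2))
E
```

```text
time: 0.43
tcp_pos: [210.6, 480.9, 404.4]
tcp_rot: [-0.212, -3.134, 0.001]
contact_force: [0.4, 0.0, 1.6]
gripper_width: 85.2
grasp_force: 0.0
t 0.43 go [-4.259e+00 -4.582e+00  2.460e-01 -0.000e+00 -0.000e+00  1.000e-03]
```

```bash
for i in 1; do python3 -m inch '[-0.852,-0.916,0,0,0,0,1, -0.852,-0.916,0,0,0,0,1, -0.852,-0.916,0,0,0,0,1, -0.852,-0.916,0,0,0,0,1]' >/dev/null
python3 -m inch '[-0.852,-0.916,0,0,0,0,1, -0.852,-0.916,0,0,0,0,1, -0.852,-0.916,0,0,0,0,1, -0.852,-0.916,0,0,0,0,1]' >/dev/null
python3 -m inch '[-0.852,-0.916,0,0,0,0,1, -0.852,-0.916,0,0,0,0,1, -0.852,-0.916,0,0,0,0,1, -0.852,-0.916,0,0,0,0,1]' >/dev/null
python3 -m inch '[-0.852,-0.916,0,0,0,0,1, -0.852,-0.916,0,0,0,0,1, -0.852,-0.916,0,0,0,0,1, -0.852,-0.916,0,0,0,0,1]' >/dev/null
python3 -m inch '[-0.852,-0.916,0,0,0,0,1, -0.852,-0.916,0,0,0,0,1, -0.852,-0.916,0,0,0,0,1, -0.852,-0.916,0,0,0,0,1, -0.852,-0.916,0,0,0,0,1]'; done; python3 - <<'E'
from h import *
todo([571,-30.5,280],down(82.2)); print(st()[2]['joint_positions'])
E
```

```text
time: 2.18
tcp_pos: [571.3, -32.2, 403.8]
tcp_rot: [-0.22, -3.133, -0.0]
contact_force: [0.1, 0.9, 0.5]
gripper_width: 85.5
grasp_force: 0.0
t 2.18 go [ 3.000e-03  1.700e-02  1.238e+00  0.000e+00 -1.000e-03 -3.000e-03]
[-1.98722697e-01  3.45839076e-01  7.10513428e-02  1.29728551e+00
 -1.28674157e-05 -5.83061699e-02]
```

```bash
python3 -m inch '[0,0.017,0.9,0,0,0,1, 0,0.017,0.9,0,0,0,1, 0,0.017,0.9,0,0,0,1, 0,0.017,0.9,0,0,0,1]' >/dev/null
python3 -m inch '[0,0,0.338,0,0,0,1, 0,0,0.338,0,0,0,1, 0,0,0.338,0,0,0,1]' 
python3 -m inch '[0,0,0,0,0,0,0, 0,0,0,0,0,0,0, 0,0,0,0,0,0,0, 0,0,0,0,0,0,0, 0,0,0,0,0,0,0, 0,0,0,0,0,0,0, 0,0,0,0,0,0,0, 0,0,0,0,0,0,0]' 50
```

```text
time: 2.77
tcp_pos: [570.7, -28.7, 282.4]
tcp_rot: [-0.214, -3.134, -0.0]
contact_force: [0.2, 0.4, 1.9]
gripper_width: 85.1
grasp_force: 0.0
time: 3.43
tcp_pos: [570.7, -29.1, 281.3]
tcp_rot: [0.214, 3.134, -0.0]
contact_force: [-0.4, 0.3, 5.3]
gripper_width: 13.0
grasp_force: 49.6
```

```bash
python3 -m inch '[0,0,-0.3,0,0,0,0, 0,0,-0.8,0,0,0,0, 0,0,-0.8,0,0,0,0, 0,0,-0.8,0,0,0,0]'; 
python3 -m inch '[0.9,0,0,0,0,0,0, 0.9,0,0,0,0,0,0, 0.9,0,0,0,0,0,0, 0.9,0,0,0,0,0,0]' >/dev/null
python3 -m inch '[0.95,0,0,0,0,0,0, 0.95,0,0,0,0,0,0, 0.95,0,0,0,0,0,0, 0.95,0,0,0,0,0,0]' >/dev/null
python3 -m inch '[0,0,0.8,0,0,0,0, 0,0,0.8,0,0,0,0, 0,0,0.8,0,0,0,0, 0,0,0.8,0,0,0,0]'
python3 -m inch '[0,0,0.8,0,0,0,0, 0,0,0.8,0,0,0,0, 0,0,0.8,0,0,0,0, 0,0,0.88,0,0,0,0, 0,0,0.88,0,0,0,0, 0,0,0.88,0,0,0,0]'
```

```text
time: 3.77
tcp_pos: [571.2, -29.2, 363.5]
tcp_rot: [0.214, 3.13, -0.001]
contact_force: [0.9, 0.7, -2.7]
gripper_width: 13.3
grasp_force: 49.4
time: 4.77
tcp_pos: [387.3, -3.9, 280.1]
tcp_rot: [-0.214, -3.13, -0.001]
contact_force: [-0.4, -0.7, -1.3]
gripper_width: 13.1
grasp_force: 49.5
time: 5.27
tcp_pos: [388.5, -4.2, 194.8]
tcp_rot: [0.214, 3.133, -0.0]
contact_force: [-0.1, -1.3, -1.4]
gripper_width: 13.0
grasp_force: 49.7
```

```bash
python3 -c "
from h import *
snap('scene','s2.png');todo([360,-250,300]);print(st()[2]['joint_positions'])"
```

```text
t 5.32 go [-0.055 -2.475 -1.052  0.     0.     0.   ]
[-2.21233075e-01  2.29522520e-01 -7.53963116e-01  5.85288369e-01
 -7.74442859e-06 -8.49285314e-02]
```

View pics/s2.png

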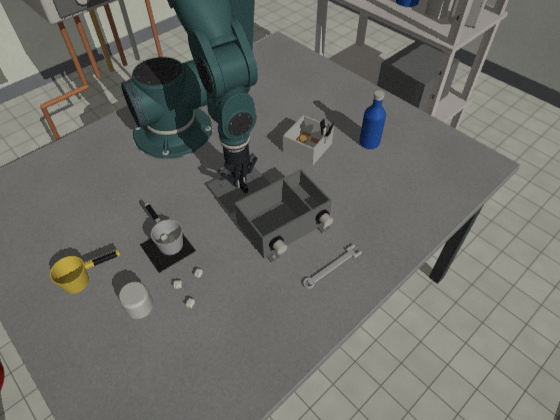

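The picture shows the lid just above the board near (235,180), the chamber open and the cup and spills unmoved. I lower the last few millimetres and release.

```bash
python3 -m inch '[0,0,0.02,0,0,0,0, 0,0,0.03,0,0,0,0, 0,0,0.035,0,0,0,0, 0,0,0.035,0,0,0,0]'
python3 -m inch '[0,0,0,0,0,0,0.6, 0,0,0,0,0,0,0.6, 0,0,0,0,0,0,0.6, 0,0,0,0,0,0,0.6]'
python3 -m inch '[0,0,-0.9,0,0,0,0.6, 0,0,-0.9,0,0,0,0.6, 0,0,-0.9,0,0,0,0.6, 0,0,-0.9,0,0,0,0.6]'
python3 -m inch '[0,0,-0.6,0,0,0,1, 0,0,-0.6,0,0,0,1, 0,0,-0.6,0,0,0,1, 0,0,-0.6,0,0,0,1]'
```

```text
time: 5.65
tcp_pos: [387.9, -4.0, 191.3]
tcp_rot: [0.214, 3.132, -0.001]
contact_force: [-9.0, 0.8, 41.3]
gripper_width: 13.1
grasp_force: 55.9
time: 5.98
tcp_pos: [387.5, -3.9, 189.6]
tcp_rot: [0.214, 3.134, -0.0]
contact_force: [-0.7, 0.5, -0.4]
gripper_width: 51.2
grasp_force: 0.0
time: 6.32
tcp_pos: [388.2, -4.1, 281.7]
tcp_rot: [0.214, 3.13, -0.001]
contact_force: [0.4, -0.9, 0.4]
gripper_width: 51.3
grasp_force: 0.0
time: 6.65
tcp_pos: [387.5, -4.0, 338.9]
tcp_rot: [0.214, 3.134, -0.0]
contact_force: [0.6, -0.0, -0.3]
gripper_width: 85.2
grasp_force: 0.0
```

Lid is down flat. Now turn the wrist round for the cup grasp, with the tool tilted 35° toward the cup.

```bash
cat >> h.py <<'E'
def tilt(yaw,a,s=1):
    "tool tilted a deg from straight down toward heading yaw; y = s * (left of heading)"
    h=np.array([np.cos(np.radians(yaw)),np.sin(np.radians(yaw)),0]);z=h*np.sin(np.radians(a))-np.array([0,0,1])*np.cos(np.radians(a))
    y=s*np.cross([0,0,1],h);return R.from_matrix(np.c_[np.cross(y,z),y,z])
E
python3 -m inch '[0,-0.9,0,0,0,0.62,1, 0,-0.9,0,0,0,0.62,1, 0,-0.9,0,0,0,0.62,1, 0,-0.9,0,0,0,0.62,1, 0,-0.9,0,0,0,0.62,1, 0,-0.9,0,0,0,0.62,1, 0,-0.9,0,0,0,0.62,1, 0,-0.9,0,0,0,0.62,1]' 100
python3 -m inch '[0,0,0,0,0,0.62,1, 0,0,0,0,0,0.62,1, 0,0,0,0,0,0.62,1, 0,0,0,0,0,0.62,1, 0,0,0,0,0,0.62,1, 0,0,0,0,0,0.62,1, 0,0,0,0,0,0.62,1, 0,0,0,0,0,0.62,1]' >/dev/null
python3 -m inch '[0,0,0,0,0,0.62,1, 0,0,0,0,0,0.62,1, 0,0,0,0,0,0.62,1, 0,0,0,0,0,0.62,1, 0,0,0,0,0,0.62,1, 0,0,0,0,0,0.62,1, 0,0,0,0,0,0.62,1, 0,0,0,0,0,0.62,1]' 
python3 - <<'E'
from h import *
print(np.round(st()[2]['joint_positions'],3)); todo([238.5,-269.2,300],tilt(-7,35,-1))
E
```

```text
time: 7.32
tcp_pos: [374.8, -93.0, 337.5]
tcp_rot: [-1.663, -2.662, 0.0]
contact_force: [0.1, -0.5, -1.1]
gripper_width: 85.6
grasp_force: 0.0
time: 8.65
tcp_pos: [374.8, -92.9, 337.5]
tcp_rot: [-3.138, -0.121, 0.004]
contact_force: [0.3, -0.4, -0.6]
gripper_width: 85.6
grasp_force: 0.0
[-0.455  0.064 -0.489  1.021 -0.     2.61 ]
t 8.65 go [-1.493  1.653  0.377 -0.039  0.389  0.123]
```

```bash
python3 -m inch '[-0.75,0.83,0,-0.039,0.389,0.123,1, -0.75,0.83,0,-0.039,0.389,0.123,1, -0.75,0.83,0,-0.039,0.389,0.123,1, -0.75,0.83,0,-0.039,0.389,0.123,1, -0.75,0.83,0,-0.039,0.389,0.123,1, -0.75,0.83,0,-0.039,0.389,0.123,1, -0.75,0.83,0,-0.039,0.389,0.123,1]'
python3 - <<'E'
from h import *
print(np.round(st()[2]['joint_positions'],3)); todo([238.5,-269.2,270],tilt(-7,35,-1))
E
```

```text
time: 9.23
tcp_pos: [306.1, -181.4, 337.5]
tcp_rot: [2.956, -0.177, 0.941]
contact_force: [-1.5, 0.6, -1.1]
gripper_width: 85.8
grasp_force: 0.0
[-0.9   -0.179 -0.814  0.472  0.42   2.462]
t 9.23 go [-0.851  0.953  0.222 -0.002 -0.003  0.001]
```

```bash
python3 -m inch '[-0.851,0.953,0.222,0,0,0,1, -0.851,0.953,0.222,0,0,0,1, -0.851,0.953,0.222,0,0,0,1, -0.851,0.953,0.222,0,0,0,1, -0.851,0.953,0.222,0,0,0,1]'
python3 - <<'E'
from h import *
print(np.round(st()[2]['joint_positions'],3)); todo([238.5,-269.2,182],tilt(-7,35,-1))
b=snap('scene','s3.png'); a=snap('top','t3.png')
th=np.linspace(0,6.3,40)
cu=[np.c_[416+44*np.cos(th),-291+44*np.sin(th),69+0*th],tf((416,-291),-7,[[-44,-7,62],[-136,-7,62],[-136,7,62],[-44,7,62]]),tf((416,-291),-7,[[-90,-7,55],[-90,7,55]])]
A=np.hstack([overlay(b[:,:,::-1].copy(),'scene',cu,(115,160,215,310),4),overlay(a[:,:,::-1].copy(),'top',cu,(325,180,400,330),4)])
cv2.imwrite('pics/ov3.png',A[:600])
E
```

```text
time: 9.65
tcp_pos: [238.7, -271.3, 270.1]
tcp_rot: [2.963, -0.178, 0.93]
contact_force: [0.7, 0.8, -0.9]
gripper_width: 85.5
grasp_force: 0.0
[-1.245 -0.025 -0.878  0.43   0.544  2.098]
t 9.65 go [-0.508 -0.017  0.721 -0.004  0.002  0.   ]
```

View pics/ov3.png

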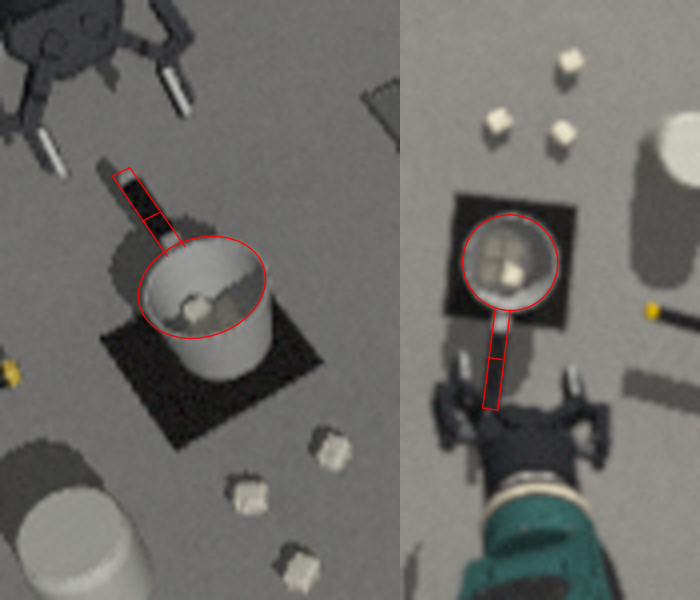

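The overlay matches: the handle at crop (495,360) is straddled by the fingers, and the spills are unmoved. Descend and grip.

```bash
python3 -m inch '[-0.508,-0.017,0.721,0,0,0,1, -0.508,-0.017,0.721,0,0,0,1, -0.508,-0.017,0.721,0,0,0,1, -0.508,-0.017,0.721,0,0,0,1, -0.508,-0.017,0.721,0,0,0,1]'
python3 -m inch '[0,0,0,0,0,0,0, 0,0,0,0,0,0,0, 0,0,0,0,0,0,0, 0,0,0,0,0,0,0, 0,0,0,0,0,0,0, 0,0,0,0,0,0,0, 0,0,0,0,0,0,0, 0,0,0,0,0,0,0]' 100
python3 -c "
from h import *
todo([238.5,-269.2,330],tilt(-7,35,-1))"
```

```text
time: 10.17
tcp_pos: [240.7, -267.7, 184.3]
tcp_rot: [2.959, -0.169, 0.935]
contact_force: [0.4, -0.2, 0.7]
gripper_width: 85.3
grasp_force: 0.0
time: 10.83
tcp_pos: [240.0, -268.6, 184.3]
tcp_rot: [2.956, -0.171, 0.937]
contact_force: [-5.8, 1.2, 7.4]
gripper_width: 12.2
grasp_force: 97.7
t 10.83 go [ 0.827  0.008 -1.199 -0.002 -0.002  0.003]
```

```bash
cat >> h.py <<'E'
def cup(rim,h,tip,tool=35):
    Rc=R.from_euler('z',h,degrees=True)*R.from_euler('y',tip,degrees=True); Tc=tilt(0,tool,-1)
    return np.array(rim)+Rc.apply(np.array([-90,0,-14])-155*Tc.as_matrix()[:,2]),Rc*Tc
E
python3 -m inch '[0.413,0,-0.6,0,0,0,0, 0.413,0,-0.6,0,0,0,0, 0.413,0,-0.6,0,0,0,0, 0.413,0,-0.6,0,0,0,0]'
python3 -m inch '[0.55,0,-0.8,0,0,0,0, 0.55,0,-0.8,0,0,0,0, 0.55,0,-0.8,0,0,0,0, 0.55,0,-0.8,0,0,0,0, 0.55,0,-0.8,0,0,0,0]'
python3 - <<'E'
from h import *
print(np.round(st()[2]['joint_positions'],3)); todo([380,-160,420],tilt(-7,0,-1)); print(cup([416,-291,69],-7,0)[0])
E
```

```text
time: 11.17
tcp_pos: [239.3, -268.7, 258.1]
tcp_rot: [2.954, -0.17, 0.936]
contact_force: [0.4, -0.2, -2.1]
gripper_width: 12.4
grasp_force: 98.5
time: 11.58
tcp_pos: [238.1, -268.2, 352.9]
tcp_rot: [2.958, -0.172, 0.935]
contact_force: [-0.1, -0.5, -2.2]
gripper_width: 11.9
grasp_force: 98.5
[-1.244 -0.13  -0.704  0.704  0.546  2.096]
t 11.58 go [ 1.436e+00 -1.239e+00  1.890e-01 -1.000e-03 -3.900e-01  4.000e-03]
[ 238.42917824 -269.19704462  181.96856686]
```

```bash
python3 -m inch '[0.2,-0.2,0.03,0,-0.1,0,0, 0.4,-0.35,0.06,0,-0.2,0,0, 0.6,-0.5,0.09,0,-0.3,0,0, 0.72,-0.62,0.1,0,-0.39,0,0, 0.72,-0.62,0.1,0,-0.39,0,0, 0.72,-0.62,0.1,0,-0.39,0,0, 0.72,-0.62,0.1,0,-0.39,0,0]'
python3 - <<'E'
from h import *
print(np.round(st()[2]['joint_positions'],3)); todo([400,-60,420],tilt(-7,0,-1))
E
```

```text
time: 12.17
tcp_pos: [310.2, -214.2, 384.9]
tcp_rot: [-3.134, 0.18, -0.002]
contact_force: [-0.1, -0.1, -2.3]
gripper_width: 12.1
grasp_force: 98.5
[-0.822  0.018 -0.403  1.151  0.003  2.434]
t 12.17 go [ 7.160e-01 -1.636e+00 -3.450e-01 -2.000e-03 -1.000e-03  5.000e-03]
```

```bash
python3 -m inch '[0.36,-0.82,-0.345,0,0,-0.6,0, 0.36,-0.82,-0.345,0,0,-0.6,0, 0.36,-0.82,-0.345,0,0,-0.6,0, 0.36,-0.82,-0.345,0,0,-0.6,0, 0.36,-0.82,-0.345,0,0,-0.6,0, 0.36,-0.82,-0.345,0,0,-0.6,0, 0.36,-0.82,-0.345,0,0,-0.6,0, 0.36,-0.82,-0.345,0,0,-0.6,0]'
python3 -m inch '[0,0,0,0,0,-0.6,0, 0,0,0,0,0,-0.6,0, 0,0,0,0,0,-0.6,0, 0,0,0,0,0,-0.6,0, 0,0,0,0,0,-0.6,0, 0,0,0,0,0,-0.6,0, 0,0,0,0,0,-0.6,0, 0,0,0,0,0,-0.6,0]' >/dev/null
python3 -m inch '[0,0,0,0,0,-0.6,0, 0,0,0,0,0,-0.6,0, 0,0,0,0,0,-0.6,0, 0,0,0,0,0,-0.6,0, 0,0,0,0,0,-0.6,0, 0,0,0,0,0,-0.6,0, 0,0,0,0,0,-0.6,0, 0,0,0,0,0,-0.6,0]'
python3 - <<'E'
from h import *
print(np.round(st()[2]['joint_positions'],3))
for tip,z in((70,200),(95,175),(122,165)):
    p,r=cup([573,-30,z],177,tip); print(p.round(0)); todo(p,r)
E
```

```text
time: 12.83
tcp_pos: [354.2, -137.3, 420.5]
tcp_rot: [2.873, 1.269, 0.007]
contact_force: [-0.5, -0.5, -2.4]
gripper_width: 12.6
grasp_force: 98.6
time: 14.17
tcp_pos: [354.2, -137.3, 420.5]
tcp_rot: [0.662, 3.067, 0.004]
contact_force: [-0.7, 0.1, -2.6]
gripper_width: 12.0
grasp_force: 98.7
[-0.586  0.006 -0.316  1.245  0.004 -0.161]
[528. -28. 407.]
t 14.17 go [-1.132  1.716  0.147 -0.071 -0.382 -0.23 ]
[445. -23. 343.]
t 14.17 go [-0.355  1.411  0.777 -0.123 -0.656 -0.216]
[383. -20. 257.]
t 14.17 go [ 0.23   1.181  1.639 -0.179 -0.952 -0.191]
```

```bash
python3 -m inch '[-0.6,0.86,0,0,0,-0.23,0, -0.6,0.86,0,0,0,-0.23,0, -0.6,0.86,0,0,0,-0.23,0, -0.6,0.86,0,0,0,-0.23,0, -0.6,0.86,0,0,0,-0.23,0]'
python3 - <<'E'
from h import *
print(np.round(st()[2]['joint_positions'],3))
p,r=cup([573,-30,200],177,70); todo(p,r)
E
```

```text
time: 14.58
tcp_pos: [445.3, -83.9, 420.4]
tcp_rot: [0.109, 3.138, 0.003]
contact_force: [-0.3, 0.1, -3.4]
gripper_width: 12.2
grasp_force: 98.7
[-0.367  0.134 -0.174  1.261  0.003 -0.298]
t 14.58 go [-0.786  0.618  0.139 -0.002 -0.388 -0.011]
```

```bash
python3 -m inch '[-0.786,0.618,0.139,0,0,-0.011,0, -0.786,0.618,0.139,0,-0.1,-0.011,0, -0.786,0.618,0.139,0,-0.2,-0.011,0, -0.786,0.618,0.139,0,-0.3,-0.011,0, -0.786,0.618,0.139,0,-0.388,-0.011,0, -0.786,0.618,0.139,0,-0.388,-0.011,0, -0.786,0.618,0.139,0,-0.388,-0.011,0]'
python3 - <<'E'
from h import *
print(np.round(st()[2]['joint_positions'],3))
for tip,z in((95,175),(122,165)):
    p,r=cup([573,-30,z],177,tip); print(p.round(0)); todo(p,r)
snap('scene','s4.png')
E
```

```text
time: 15.17
tcp_pos: [525.6, -28.2, 407.3]
tcp_rot: [0.067, 2.523, -0.027]
contact_force: [0.1, -0.1, -2.7]
gripper_width: 11.7
grasp_force: 98.7
[-0.23   0.041 -0.445  0.474  0.098 -0.145]
[445. -23. 343.]
t 15.17 go [ 1.029e+00  8.000e-03  5.300e-02 -3.000e-03 -2.730e-01  1.000e-03]
[383. -20. 257.]
t 15.17 go [ 2.039e+00  1.000e-02  3.960e-01 -3.000e-03 -5.730e-01  2.000e-03]
```

View pics/s4.png

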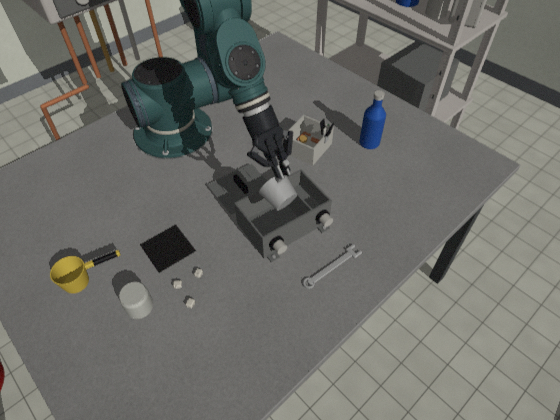

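The picture shows the cup half tipped over the chamber at (280,190), with the mouth turned to the robot side. Continue tipping.

```bash
python3 -m inch '[0.25,0,0.013,0,-0.07,0,0, 0.5,0,0.026,0,-0.14,0,0, 0.75,0,0.04,0,-0.2,0,0, 0.99,0,0.053,0,-0.273,0,0, 0.99,0,0.053,0,-0.273,0,0, 0.99,0,0.053,0,-0.273,0,0, 0.99,0,0.053,0,-0.273,0,0]'
python3 - <<'E'
from h import *
print(np.round(st()[2]['joint_positions'],3))
for tip,z in((108,168),(123,165)):
    p,r=cup([575,-30,z],177,tip); print(p.round(0)); todo(p,r)
E
```

```text
time: 15.8
tcp_pos: [448.6, -24.2, 344.8]
tcp_rot: [0.055, 2.108, -0.036]
contact_force: [0.1, -0.2, -2.6]
gripper_width: 12.2
grasp_force: 98.8
[-0.285 -0.065 -0.991 -0.376  0.196 -0.123]
[412. -21. 303.]
t 15.8 go [ 0.542  0.009 -0.098 -0.002 -0.153  0.002]
[383. -20. 254.]
t 15.8 go [ 1.12   0.01  -0.096 -0.002 -0.32   0.002]
```

```bash
python3 -m inch '[0.18,0,-0.03,0,-0.05,0,0, 0.36,0,-0.06,0,-0.1,0,0, 0.542,0,-0.098,0,-0.153,0,0, 0.542,0,-0.098,0,-0.153,0,0, 0.542,0,-0.098,0,-0.153,0,0]'
python3 - <<'E'
from h import *
s=st()[2];print(np.round(s['joint_positions'],3))
for tip,z in((115,168),(123,165)):
  for x in (575,590):
    p,r=cup([x,-30,z],177,tip); print(p.round(0)); todo(p,r)
E
```

```text
time: 16.22
tcp_pos: [436.3, -25.4, 336.5]
tcp_rot: [0.047, 1.903, -0.039]
contact_force: [-0.2, 0.1, -2.5]
gripper_width: 11.9
grasp_force: 98.8
[-0.308 -0.    -1.172 -0.829  0.24  -0.089]
[397. -21. 282.]
t 16.22 go [ 0.639  0.029 -0.194 -0.    -0.101  0.002]
[412. -21. 282.]
t 16.22 go [ 0.59   0.037 -0.053 -0.    -0.101  0.002]
[383. -20. 254.]
t 16.22 go [ 0.958  0.03  -0.234 -0.    -0.19   0.002]
[398. -20. 254.]
t 16.22 go [ 0.909  0.038 -0.092 -0.    -0.19   0.002]
```

Elbow limit. I swing the tool's heading round by ~38° about the rim so the wrist stands farther out.

```bash
python3 - <<'E'
from h import *
for h,tip,z in((196,106,185),(215,106,180),(215,122,170)):
    p,r=cup([573,-30,z],h,tip); print(p.round(0)); todo(p,r)
E
```

```text
[421. -74. 326.]
t 16.22 go [ 0.143 -0.488 -0.083 -0.2   -0.001 -0.066]
[ 444. -121.  321.]
t 16.22 go [ 0.111 -0.946  0.168 -0.4   -0.002 -0.135]
[ 417. -139.  262.]
t 16.22 go [ 0.753 -1.145  0.118 -0.416 -0.173 -0.079]
```

```bash
python3 -m inch '[0.03,-0.24,0.04,-0.1,0,-0.033,0, 0.055,-0.47,0.08,-0.2,-0.001,-0.066,0, 0.08,-0.7,0.12,-0.3,-0.001,-0.1,0, 0.111,-0.946,0.168,-0.4,-0.002,-0.135,0, 0.111,-0.946,0.168,-0.4,-0.002,-0.135,0, 0.111,-0.946,0.168,-0.4,-0.002,-0.135,0, 0.111,-0.946,0.168,-0.4,-0.002,-0.135,0, 0.111,-0.946,0.168,-0.4,-0.002,-0.135,0]'
python3 - <<'E'
from h import *
s=st()[2];print(np.round(s['joint_positions'],3))
for h,tip,z in((215,106,180),(215,122,170)):
    p,r=cup([573,-30,z],h,tip); print(p.round(0)); todo(p,r)
E
```

```text
time: 16.88
tcp_pos: [443.2, -120.8, 322.3]
tcp_rot: [-0.579, 1.832, 0.415]
contact_force: [0.3, -0.3, -1.7]
gripper_width: 12.1
grasp_force: 98.9
[-0.676  0.085 -0.871 -0.069  1.141 -0.839]
[ 444. -121.  321.]
t 16.88 go [ 0.012 -0.001  0.009  0.001  0.002  0.   ]
[ 417. -139.  262.]
t 16.88 go [ 0.676 -0.    -0.11   0.001 -0.176  0.   ]
```

```bash
python3 -m inch '[0.17,0,-0.02,0,-0.044,0,0, 0.34,0,-0.05,0,-0.088,0,0, 0.51,0,-0.08,0,-0.13,0,0, 0.676,0,-0.11,0,-0.176,0,0, 0.676,0,-0.11,0,-0.176,0,0, 0.676,0,-0.11,0,-0.176,0,0, 0.676,0,-0.11,0,-0.176,0,0]'
python3 - <<'E'
from h import *
s=st()[2];print(np.round(s['joint_positions'],3))
for h,tip,z in((215,122,170),(215,130,170)):
    p,r=cup([573,-30,z],h,tip); print(p.round(0)); todo(p,r)
b=snap('scene','s5.png');a=snap('top','t5.png')
k=lambda im,x,y:cv2.resize(im[y:y+100,x:x+100,::-1],None,fx=4,fy=4,interpolation=cv2.INTER_CUBIC)
cv2.imwrite('pics/c5.png',np.hstack([k(b,225,140),k(a,225,140)]))
E
```

```text
time: 17.47
tcp_pos: [446.4, -130.6, 281.5]
tcp_rot: [-0.498, 1.613, 0.451]
contact_force: [-24.7, 10.2, -12.4]
gripper_width: 12.0
grasp_force: 99.0
[-0.703  0.343 -1.177 -1.168  1.284 -0.339]
[ 417. -139.  262.]
t 17.47 go [ 0.224  0.095 -0.272 -0.008 -0.029 -0.   ]
[ 408. -146.  234.]
t 17.47 go [ 0.508  0.093 -0.354 -0.008 -0.118  0.   ]
```

View pics/c5.png

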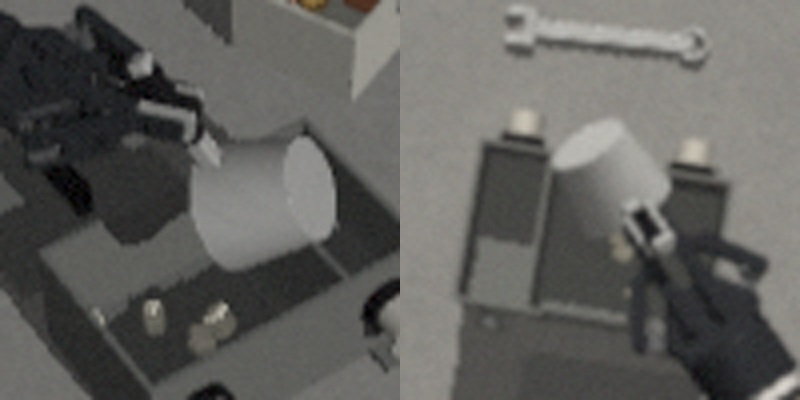

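The chips are lying in the chamber, seen in the left crop around (150,315)-(220,320). The cup touches the wall, so I back up a bit and weigh the cup.

```bash
python3 - <<'E'
from h import *
p,r,s=st(); todo(p+[-8,0,35])
E
```

```text
t 17.57 go [-0.342  0.044 -0.1    0.     0.     0.   ]
```

```bash
python3 -m inch '[-0.17,0.02,-0.05,0,0,0,0, -0.34,0.044,-0.1,0,0,0,0, -0.34,0.044,-0.1,0,0,0,0, -0.34,0.044,-0.1,0,0,0,0, -0.34,0.044,-0.1,0,0,0,0, -0.34,0.044,-0.1,0,0,0,0]'
python3 - <<'E'
from h import *
s=st()[2];print(np.round(s['joint_positions'],3))
r=st()[1];Tc=tilt(0,35,-1);Rc=r*Tc.inv();m=Rc.as_matrix();print('cup z',m[:,2].round(3),'rim',(st()[0]-Rc.apply(np.array([-90,0,-14])-155*Tc.as_matrix()[:,2])).round(0))
import time
f=[]
for i in range(8): get_image('top'); f.append(monitor.state()['contact_force'])
print(np.mean(f,0),np.std(f,0))
E
```

```text
time: 18.07
tcp_pos: [439.7, -127.7, 316.1]
tcp_rot: [-0.498, 1.615, 0.446]
contact_force: [-0.1, -0.4, -0.8]
gripper_width: 12.1
grasp_force: 98.8
[-0.708  0.222 -1.13  -0.99   1.285 -0.352]
cup z [-0.721 -0.491 -0.489] rim [594. -24. 215.]
[-0.07563317  0.01879268 -1.58657695] [0.3696885  0.33290049 0.46269825]
```

Mean load is 1.59 N, which is exactly the empty cup. Now return it: tool to vertical first.

```bash
python3 - <<'E'
from h import *
todo([430,-130,420],tilt(195,0,-1))
E
```

```text
t 18.47 go [-1.021  0.032 -0.196  0.154  0.928  0.175]
```

```bash
python3 -m inch '[-0.4,0,-0.1,0,0,0,0, -0.8,0.03,-0.15,0.02,0.07,0.02,0, -1,0.03,-0.196,0.11,0.66,0.125,0, -1,0.03,-0.196,0.11,0.66,0.125,0, -1,0.03,-0.196,0.11,0.66,0.125,0, -1,0.03,-0.196,0.11,0.66,0.125,0, -1,0.03,-0.196,0.11,0.66,0.125,0, -1,0.03,-0.196,0.11,0.66,0.125,0, -1,0.03,-0.196,0.11,0.66,0.125,0, -1,0.03,-0.196,0.11,0.66,0.125,0]'
python3 - <<'E'
from h import *
s=st()[2];print(np.round(s['joint_positions'],3));todo([400,-160,420],tilt(195,0,-1)); print(tilt(195,0,-1).as_rotvec())
E
```

```text
time: 19.3
tcp_pos: [429.0, -129.9, 419.0]
tcp_rot: [-0.477, 2.202, 0.307]
contact_force: [0.6, -0.7, -1.5]
gripper_width: 12.1
grasp_force: 98.9
[-0.664 -0.053 -0.539  0.615  0.807 -0.887]
t 19.3 go [ 0.228 -0.143 -0.319  0.088  0.571  0.098]
[ 0.41006013 -3.11471589  0.        ]
```

```bash
python3 -m inch '[0.228,-0.143,-0.319,0.088,0.571,0.098,0, 0.228,-0.143,-0.319,0.088,0.571,0.098,0, 0.228,-0.143,-0.319,0.088,0.571,0.098,0, 0.228,-0.143,-0.319,0.088,0.571,0.098,0, 0.228,-0.143,-0.319,0.088,0.571,0.098,0, 0.228,-0.143,-0.319,0.088,0.571,0.098,0, 0.228,-0.143,-0.319,0.088,0.571,0.098,0, 0.228,-0.143,-0.319,0.088,0.571,0.098,0, 0.228,-0.143,-0.319,0.088,0.571,0.098,0]'
python3 -m inch '[0,0,0,0,0,0.7,0, 0,0,0,0,0,0.7,0, 0,0,0,0,0,0.7,0, 0,0,0,0,0,0.7,0, 0,0,0,0,0,0.7,0, 0,0,0,0,0,0.7,0, 0,0,0,0,0,0.7,0, 0,0,0,0,0,0.7,0, 0,0,0,0,0,0.7,0]' >/dev/null
python3 -m inch '[0,0,0,0,0,0.7,0, 0,0,0,0,0,0.7,0, 0,0,0,0,0,0.7,0, 0,0,0,0,0,0.7,0, 0,0,0,0,0,0.7,0, 0,0,0,0,0,0.7,0, 0,0,0,0,0,0.7,0, 0,0,0,0,0,0.7,0, 0,0,0,0,0,0.7,0]' >/dev/null
python3 -m inch '[0,0,0,0,0,0.7,0, 0,0,0,0,0,0.7,0, 0,0,0,0,0,0.7,0, 0,0,0,0,0,0.7,0, 0,0,0,0,0,0.7,0, 0,0,0,0,0,0.7,0, 0,0,0,0,0,0.7,0, 0,0,0,0,0,0.7,0, 0,0,0,0,0,0.7,0]'
python3 - <<'E'
from h import *
s=st()[2];print(np.round(s['joint_positions'],3));todo([238.5,-281,300],tilt(-7,35,-1))
E
```

```text
time: 20.05
tcp_pos: [401.6, -160.3, 418.4]
tcp_rot: [-0.41, 3.114, 0.004]
contact_force: [0.5, -0.1, -2.1]
gripper_width: 12.1
grasp_force: 99.0
time: 22.3
tcp_pos: [400.8, -160.3, 418.8]
tcp_rot: [-3.134, -0.154, -0.012]
contact_force: [-0.3, 0.3, -0.8]
gripper_width: 12.0
grasp_force: 98.8
[-0.572  0.097 -0.224  1.247  0.008  2.472]
t 22.3 go [-1.743  1.047  1.171 -0.046  0.383  0.135]
```

```bash
python3 -m inch '[-0.87,0.52,0.1,-0.046,0.383,0.135,0, -0.87,0.52,0.1,-0.046,0.383,0.135,0, -0.87,0.52,0.1,-0.046,0.383,0.135,0, -0.87,0.52,0.1,-0.046,0.383,0.135,0, -0.87,0.52,0.1,-0.046,0.383,0.135,0, -0.87,0.52,0.1,-0.046,0.383,0.135,0, -0.87,0.52,0.1,-0.046,0.383,0.135,0, -0.87,0.52,0.1,-0.046,0.383,0.135,0]'
python3 - <<'E'
from h import *
s=st()[2];print(np.round(s['joint_positions'],3));todo([239,-281,320],tilt(-7,35,-1))
E
```

```text
time: 22.97
tcp_pos: [319.4, -220.8, 408.4]
tcp_rot: [2.957, -0.17, 0.929]
contact_force: [-0.1, 0.2, -1.3]
gripper_width: 11.9
grasp_force: 98.9
[-0.941 -0.163 -0.59   0.7    0.432  2.414]
t 22.97 go [-1.105e+00  6.880e-01  3.100e-01 -1.000e-03  1.000e-03  4.000e-03]
```

```bash
python3 -m inch '[-0.55,0.344,0.155,0,0,0,0, -0.55,0.344,0.155,0,0,0,0, -0.55,0.344,0.155,0,0,0,0]' >/dev/null
python3 -m inch '[-0.55,0.344,0.155,0,0,0,0, -0.55,0.344,0.155,0,0,0,0, -0.55,0.344,0.155,0,0,0,0, -0.55,0.344,0.155,0,0,0,0]'
python3 - <<'E'
from h import *
s=st()[2];print(np.round(s['joint_positions'],3));todo([239.5,-281,187],tilt(-7,35,-1))
E
```

```text
time: 23.55
tcp_pos: [239.8, -281.8, 319.9]
tcp_rot: [2.959, -0.173, 0.928]
contact_force: [0.4, -0.5, -1.1]
gripper_width: 12.4
grasp_force: 98.9
[-1.251 -0.073 -0.756  0.602  0.544  2.087]
t 23.55 go [-0.762 -0.008  1.089 -0.002  0.002  0.003]
```

```bash
python3 -m inch '[-0.6,0,0.85,0,0,0,0, -0.6,0,0.85,0,0,0,0, -0.6,0,0.85,0,0,0,0, -0.6,0,0.85,0,0,0,0]'
python3 -m inch '[-0.08,0,0.12,0,0,0,0, -0.162,0,0.24,0,0,0,0, -0.162,0,0.24,0,0,0,0, -0.162,0,0.24,0,0,0,0]'
python3 -m inch '[-0.01,0,0.015,0,0,0,0, -0.01,0,0.015,0,0,0,0, -0.01,0,0.015,0,0,0,0]'
```

```text
time: 23.88
tcp_pos: [239.5, -280.1, 213.8]
tcp_rot: [2.963, -0.171, 0.927]
contact_force: [0.5, 1.1, -1.4]
gripper_width: 11.9
grasp_force: 98.7
time: 24.22
tcp_pos: [240.3, -281.9, 188.3]
tcp_rot: [2.958, -0.169, 0.929]
contact_force: [-0.1, 0.2, -0.7]
gripper_width: 12.6
grasp_force: 98.7
time: 24.47
tcp_pos: [239.9, -281.8, 186.2]
tcp_rot: [2.956, -0.17, 0.929]
contact_force: [0.2, 0.8, -1.4]
gripper_width: 12.0
grasp_force: 98.7
```

```bash
python3 -m inch '[-0.01,0,0.014,0,0,0,0, -0.01,0,0.014,0,0,0,0, -0.01,0,0.014,0,0,0,0]'
python3 -m inch '[0,0,0,0,0,0,0.4, 0,0,0,0,0,0,0.7, 0,0,0,0,0,0,0.9, 0,0,0,0,0,0,0.9, 0,0,0,0,0,0,0.9]'
python3 -m inch '[0.3,0,-0.45,0,0,0,0.9, 0.6,0,-0.9,0,0,0,0.9, 0.6,0,-0.9,0,0,0,0.9, 0.6,0,-0.9,0,0,0,0.9]'
python3 -m inch '[0.5,0,-0.7,0,0,0,0.5, 0.5,0,-0.7,0,0,0,0.5, 0.5,0,-0.7,0,0,0,0.5]' 40
python3 - <<'E'
from h import *
b=snap('scene','s6.png');a=snap('top','t6.png')
th=np.linspace(0,6.3,40)
cu=[np.c_[414.5+44*np.cos(th),-303+44*np.sin(th),69+0*th]]
A=overlay(b[:,:,::-1].copy(),'scene',cu,(130,170,330,320),4);B=overlay(a[:,:,::-1].copy(),'top',cu,(240,165,400,285),2)
A[-B.shape[0]:,:B.shape[1]]=B; A=A
cv2.imwrite('pics/c6.png',A)
p,r,s=st();print(p.round(0))
# spill detection
for nm,im in(('scene',b),('top',a)):
    hsv=cv2.cvtColor(im,cv2.COLOR_RGB2HSV);m=((hsv[...,2]>175)&(hsv[...,1]<70)).astype('uint8');n,l,t,c=cv2.connectedComponentsWithStats(m)
    for i in range(1,n):
        X=w(nm,*c[i],10)
        if 5<t[i,4]<90 and 470<X[0]<680 and -480<X[1]<-180: print(nm,t[i,4],X.round(1),np.round(cv2.minAreaRect(np.argwhere(l==i)[:,::-1].astype(np.float32))[1:],1) if 0 else '')
E
```

```text
time: 24.72
tcp_pos: [239.8, -281.9, 184.4]
tcp_rot: [2.956, -0.17, 0.931]
contact_force: [-8.2, 2.5, 14.2]
gripper_width: 12.3
grasp_force: 101.4
time: 25.13
tcp_pos: [239.6, -281.5, 183.7]
tcp_rot: [2.958, -0.171, 0.929]
contact_force: [0.2, -0.3, 0.1]
gripper_width: 72.2
grasp_force: 0.0
time: 25.47
tcp_pos: [237.9, -282.1, 296.5]
tcp_rot: [2.95, -0.167, 0.932]
contact_force: [0.3, -1.6, -0.6]
gripper_width: 77.2
grasp_force: 0.0
time: 25.72
tcp_pos: [238.9, -281.7, 383.5]
tcp_rot: [2.951, -0.167, 0.932]
contact_force: [0.8, -1.2, 0.5]
gripper_width: 43.2
grasp_force: 0.0
[ 239. -281.  379.]
scene 7 [ 557.7 -286.5   10. ] 
scene 9 [ 549.3 -352.1   10. ] 
scene 8 [ 617.1 -356.6   10. ] 
scene 13 [ 522.1 -459.2   10. ] 
top 23 [ 610.4 -360.8   10. ] 
top 24 [ 551.5 -291.2   10. ] 
top 23 [ 541.6 -353.7   10. ]
```

View pics/c6.png

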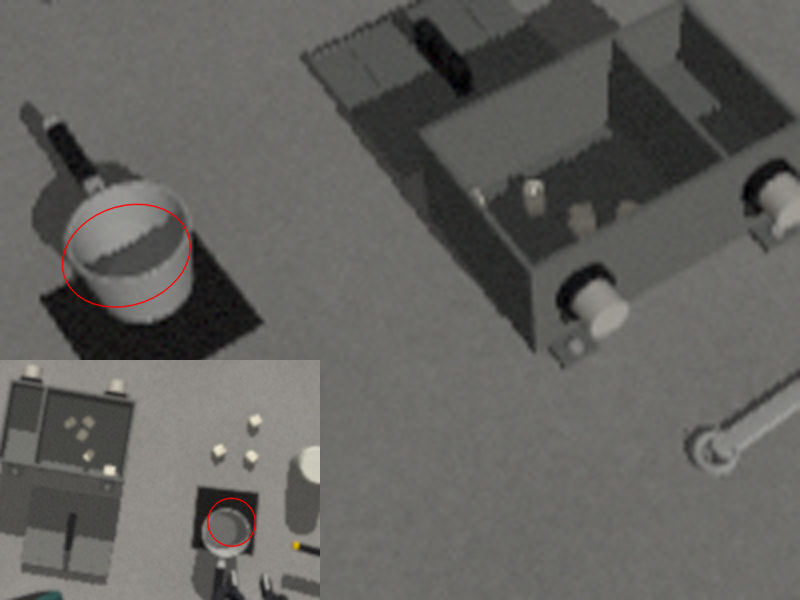

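The cup stands empty and upright on the mat (a little towards the handle side, about 17 mm off centre). Five chips lie in the chamber, and the three spills are where they were. Spills next, pinched along world x.

```bash
python3 - <<'E'
from h import *
s=st()[2];print(np.round(s['joint_positions'],3));todo([551,-291,330],down(0));todo([551,-291,330],down(180))
print('bright chip in chamber, tank frame:',[((R.from_euler('z',7.8,degrees=True).apply(w(n,u,v,z)-[571,-30.5,0])).round(0).tolist()) for n,u,v,z in(('top',294.5,220,15),('scene',249.5,219,15),('top',294.5,220,100),('scene',249.5,219,100))])
E
```

```text
[-1.255 -0.129 -0.626  0.784  0.545  2.083]
t 25.82 go [ 2.273 -0.268  2.185  0.329 -0.288 -1.036]
t 25.82 go [ 2.273 -0.268  2.185 -0.279 -0.319  0.896]
bright chip in chamber, tank frame: [[-57.0, -57.0, 15.0], [-53.0, -44.0, 15.0], [-59.0, -54.0, 100.0], [5.0, -75.0, 100.0]]
```

```bash
python3 -m inch '[0.9,-0.107,0.874,0.198,-0.173,-0.62,0.6, 0.9,-0.107,0.874,0.198,-0.173,-0.62,0.6, 0.9,-0.107,0.874,0.198,-0.173,-0.62,0.6, 0.9,-0.107,0.874,0.198,-0.173,-0.62,0.6, 0.9,-0.107,0.874,0.198,-0.173,-0.62,0.6, 0.9,-0.107,0.874,0.198,-0.173,-0.62,0.6, 0.9,-0.107,0.874,0.198,-0.173,-0.62,0.6, 0.9,-0.107,0.874,0.198,-0.173,-0.62,0.6, 0.9,-0.107,0.874,0.198,-0.173,-0.62,0.6]'
python3 - <<'E'
from h import *
s=st()[2];print(np.round(s['joint_positions'],3));todo([460,-289,350],down(0))
E
```

```text
time: 26.57
tcp_pos: [362.6, -284.6, 355.7]
tcp_rot: [2.782, 1.378, 0.416]
contact_force: [1.1, -0.2, -0.4]
gripper_width: 51.1
grasp_force: 0.0
[-0.906  0.143 -0.356  1.007  0.259  1.324]
t 26.57 go [ 0.515  0.78   0.284  0.126 -0.118 -0.412]
```

```bash
python3 -m inch '[0.515,0.78,0.284,0.126,-0.118,-0.412,0.6, 0.515,0.78,0.284,0.126,-0.118,-0.412,0.6, 0.515,0.78,0.284,0.126,-0.118,-0.412,0.6, 0.515,0.78,0.284,0.126,-0.118,-0.412,0.6, 0.515,0.78,0.284,0.126,-0.118,-0.412,0.6, 0.515,0.78,0.284,0.126,-0.118,-0.412,0.6, 0.515,0.78,0.284,0.126,-0.118,-0.412,0.6]'
python3 - <<'E'
from h import *
s=st()[2];print(np.round(s['joint_positions'],3));todo([552,-290,270],down(0))
E
```

```text
time: 27.15
tcp_pos: [460.3, -289.5, 350.2]
tcp_rot: [2.224, 2.218, 0.001]
contact_force: [-0.3, 0.5, 0.2]
gripper_width: 51.3
grasp_force: 0.0
[-0.711  0.316 -0.121  1.133  0.     0.862]
t 27.15 go [-0.002  0.917  0.803  0.001  0.    -0.002]
```

```bash
python3 -m inch '[0,0.917,0.4,0,0,0,0.6, 0,0.917,0.8,0,0,0,0.6, 0,0.917,0.8,0,0,0,0.6, 0,0.917,0.8,0,0,0,0.6, 0,0.917,0.8,0,0,0,0.6]'
python3 -m inch '[0,0,0.8,0,0,0,0.6, 0,0,0.8,0,0,0,0.6, 0,0,0.8,0,0,0,0.6, 0,0,0.94,0,0,0,0.6, 0,0,0.94,0,0,0,0.6]'
python3 -m inch '[0,0,0,0,0,0,0, 0,0,0,0,0,0,0, 0,0,0,0,0,0,0, 0,0,0,0,0,0,0, 0,0,0,0,0,0,0, 0,0,0,0,0,0,0]' 30
```

```text
time: 27.57
tcp_pos: [552.2, -290.0, 269.5]
tcp_rot: [-2.23, -2.211, -0.003]
contact_force: [-1.6, -0.4, -0.2]
gripper_width: 50.9
grasp_force: 0.0
time: 27.98
tcp_pos: [551.8, -290.8, 178.9]
tcp_rot: [2.229, 2.21, 0.004]
contact_force: [-0.5, 0.5, 0.1]
gripper_width: 51.6
grasp_force: 0.0
time: 28.48
tcp_pos: [552.8, -291.0, 180.9]
tcp_rot: [2.225, 2.209, 0.004]
contact_force: [-3.3, 0.9, 9.7]
gripper_width: 21.7
grasp_force: 28.9
```

```bash
python3 -m inch '[0,0,-0.4,0,0,0,0, 0.1,0.02,-0.95,0,0,0,0, 0.3,0.04,-0.95,0,0,0,0, 0.6,0.06,-0.95,0,0,0,0, 0.9,0.08,-0.95,0,0,0,0, 0.9,0.08,-0.95,0,0,0,0]'
python3 -m inch '[0.8,0.1,-0.2,0,0,0,0, 0.8,0.1,-0.2,0,0,0,0, 0.8,0.1,-0.2,0,0,0,0]' >/dev/null
python3 -m inch '[0.8,0.04,0,0,0,0,0, 0.8,0.04,0,0,0,0,0, 0.8,0.04,0,0,0,0,0, 0.8,0.04,0,0,0,0,0]' 
python3 -m inch '[0,0,0.4,0,0,0,0, 0,0,0.4,0,0,0,0, 0,0,0.4,0,0,0,0.5, 0,0,0.4,0,0,0,0.5, 0,0,0.4,0,0,0,0.5, 0,0,0.4,0,0,0,0.5]' 
python3 -m inch '[0,0,-0.5,0,0,0,0.6, -0.1,0,-0.5,0,0,0,0.6, -0.4,0,-0.5,0,0,0,0.6, -0.8,0.1,-0.5,0,0,0,0.6, -0.95,0.1,-0.5,0,0,0,0.6]'
python3 - <<'E'
from h import *
a=snap('top','t7.png')
p,r,s=st();print(p.round(1))
hsv=cv2.cvtColor(a,cv2.COLOR_RGB2HSV);m=((hsv[...,2]>165)&(hsv[...,1]<70)).astype('uint8');n,l,t,c=cv2.connectedComponentsWithStats(m)
for i in range(1,n):
    X=w('top',*c[i],12)
    if 3<t[i,4]<90 and 380<X[0]<680 and -400<X[1]<80: print(t[i,4],c[i].round(1),X.round(1))
todo([611,-361,300])
E
```

```text
time: 28.98
tcp_pos: [560.6, -196.6, 275.5]
tcp_rot: [2.223, 2.213, 0.006]
contact_force: [-0.5, 0.0, -0.6]
gripper_width: 21.4
grasp_force: 29.4
time: 29.57
tcp_pos: [575.7, -39.1, 294.6]
tcp_rot: [2.222, 2.213, 0.005]
contact_force: [-0.5, -0.6, 0.7]
gripper_width: 22.1
grasp_force: 29.4
time: 30.07
tcp_pos: [576.3, -41.2, 254.8]
tcp_rot: [2.226, 2.209, 0.005]
contact_force: [1.1, 0.5, 0.6]
gripper_width: 42.8
grasp_force: 0.0
time: 30.48
tcp_pos: [586.1, -139.4, 305.0]
tcp_rot: [2.225, 2.207, 0.004]
contact_force: [-0.1, -0.2, 0.3]
gripper_width: 51.0
grasp_force: 0.0
[ 585.6 -140.4  304.6]
26 [297.9 177. ] [673.4 -90.5  12. ]
28 [367.5 194.5] [ 609.9 -360.8   12. ]
28 [365.5 212.5] [ 540.1 -353.2   12. ]
5 [282.6 212.8] [534.  -33.5  12. ]
t 30.53 go [-2.203  0.275  0.055  0.     0.     0.   ]
```

```bash
python3 -m inch '[-0.9,0.1,0,0,0,0,0.6, -0.9,0.1,0,0,0,0,0.6, -0.9,0.1,0,0,0,0,0.6]' >/dev/null
python3 -m inch '[-0.9,0.1,0,0,0,0,0.6, -0.9,0.1,0,0,0,0,0.6, -0.9,0.1,0,0,0,0,0.6]' >/dev/null
python3 -m inch '[-0.41,0.05,0.35,0,0,0,0.6, -0.41,0.05,0.35,0,0,0,0.6, -0.41,0.05,0.35,0,0,0,0.6]'
python3 -m inch '[0,0,0.5,0,0,0,0.6, 0,0,0.8,0,0,0,0.6, 0,0,0.89,0,0,0,0.6, 0,0,0.89,0,0,0,0.6, 0,0,0.89,0,0,0,0.6]'
python3 -m inch '[0,0,0,0,0,0,0, 0,0,0,0,0,0,0, 0,0,0,0,0,0,0, 0,0,0,0,0,0,0, 0,0,0,0,0,0,0, 0,0,0,0,0,0,0]' 30
```

```text
time: 31.28
tcp_pos: [608.1, -358.9, 266.8]
tcp_rot: [2.231, 2.21, 0.002]
contact_force: [0.3, 0.4, -0.7]
gripper_width: 51.1
grasp_force: 0.0
time: 31.7
tcp_pos: [609.5, -356.7, 181.9]
tcp_rot: [2.225, 2.211, 0.004]
contact_force: [0.3, -0.7, 0.6]
gripper_width: 51.2
grasp_force: 0.0
time: 32.2
tcp_pos: [609.6, -357.3, 182.6]
tcp_rot: [2.224, 2.209, 0.004]
contact_force: [-1.5, 1.8, 11.5]
gripper_width: 20.9
grasp_force: 28.9
```

```bash
python3 -m inch '[0,0,-0.4,0,0,0,0, 0.1,-0.02,-0.95,0,0,0,0, 0.4,-0.04,-0.95,0,0,0,0, 0.8,-0.08,-0.95,0,0,0,0, 0.8,-0.08,-0.95,0,0,0,0]'
python3 -m inch '[0.9,-0.1,-0.18,0,0,0,0, 0.9,-0.1,-0.18,0,0,0,0, 0.9,-0.1,-0.18,0,0,0,0]' >/dev/null
python3 -m inch '[0.9,-0.1,0,0,0,0,0, 0.9,-0.1,0,0,0,0,0, 0.9,-0.1,0,0,0,0,0]' >/dev/null
python3 -m inch '[0.58,-0.06,0,0,0,0,0, 0.58,-0.06,0,0,0,0,0, 0.58,-0.06,0,0,0,0,0, 0.58,-0.06,0,0,0,0,0]' 
python3 -m inch '[0,0,0.4,0,0,0,0, 0,0,0.4,0,0,0,0, 0,0,0.4,0,0,0,0.5, 0,0,0.4,0,0,0,0.5, 0,0,0.4,0,0,0,0.5, 0,0,0.4,0,0,0,0.5]' 
python3 -m inch '[0,0,-0.5,0,0,0,0.6, -0.1,0,-0.5,0,0,0,0.6, -0.4,0,-0.5,0,0,0,0.6, -0.8,0,-0.5,0,0,0,0.6, -0.95,0,-0.5,0,0,0,0.6]'
python3 - <<'E'
from h import *
a=snap('top','t8.png')
hsv=cv2.cvtColor(a,cv2.COLOR_RGB2HSV);m=((hsv[...,2]>165)&(hsv[...,1]<70)).astype('uint8');n,l,t,c=cv2.connectedComponentsWithStats(m)
for i in range(1,n):
    X=w('top',*c[i],12)
    if 3<t[i,4]<90 and 380<X[0]<680 and -400<X[1]<80: print(t[i,4],c[i].round(1),X.round(1))
todo([541,-354,300])
E
```

```text
time: 32.62
tcp_pos: [600.8, -271.9, 277.7]
tcp_rot: [2.222, 2.213, 0.006]
contact_force: [0.2, -0.2, -0.3]
gripper_width: 20.7
grasp_force: 29.4
time: 33.45
tcp_pos: [576.8, -37.9, 293.4]
tcp_rot: [2.223, 2.212, 0.004]
contact_force: [0.1, 0.1, -0.0]
gripper_width: 20.9
grasp_force: 29.4
time: 33.95
tcp_pos: [577.4, -39.1, 253.7]
tcp_rot: [2.226, 2.209, 0.005]
contact_force: [-0.2, -0.4, 1.0]
gripper_width: 42.9
grasp_force: 0.0
time: 34.37
tcp_pos: [576.3, -137.1, 304.0]
tcp_rot: [2.225, 2.207, 0.004]
contact_force: [-0.2, -0.2, -0.6]
gripper_width: 51.0
grasp_force: 0.0
26 [297.9 177. ] [673.4 -90.5  12. ]
28 [365.5 212.5] [ 540.1 -353.2   12. ]
5 [282.6 212.8] [534.  -33.5  12. ]
t 34.42 go [-2.162 -0.332  0.041  0.     0.     0.   ]
```

```bash
python3 -m inch '[-0.8,-0.12,0,0,0,0,0.6, -0.8,-0.12,0,0,0,0,0.6, -0.8,-0.12,0,0,0,0,0.6]' >/dev/null
python3 -m inch '[-0.8,-0.12,0,0,0,0,0.6, -0.8,-0.12,0,0,0,0,0.6, -0.8,-0.12,0,0,0,0,0.6]' >/dev/null
python3 -m inch '[-0.56,-0.11,0.35,0,0,0,0.6, -0.56,-0.11,0.35,0,0,0,0.6, -0.56,-0.11,0.35,0,0,0,0.6]'
python3 -m inch '[0,0,0.5,0,0,0,0.6, 0,0,0.8,0,0,0,0.6, 0,0,0.88,0,0,0,0.6, 0,0,0.88,0,0,0,0.6, 0,0,0.88,0,0,0,0.6]'
python3 -m inch '[0,0,0,0,0,0,0, 0,0,0,0,0,0,0, 0,0,0,0,0,0,0, 0,0,0,0,0,0,0, 0,0,0,0,0,0,0, 0,0,0,0,0,0,0]' 30
```

```text
time: 35.17
tcp_pos: [538.6, -352.7, 265.7]
tcp_rot: [2.231, 2.208, 0.002]
contact_force: [-1.3, 0.1, -0.2]
gripper_width: 51.6
grasp_force: 0.0
time: 35.58
tcp_pos: [540.6, -349.7, 181.3]
tcp_rot: [2.225, 2.21, 0.004]
contact_force: [-0.3, 0.6, -0.1]
gripper_width: 51.4
grasp_force: 0.0
time: 36.08
tcp_pos: [540.7, -349.9, 182.1]
tcp_rot: [2.224, 2.208, 0.004]
contact_force: [-1.3, 2.4, 10.0]
gripper_width: 23.7
grasp_force: 28.8
```

```bash
python3 -m inch '[0,0,-0.4,0,0,0,0, 0.1,0.02,-0.95,0,0,0,0, 0.4,0.04,-0.95,0,0,0,0, 0.8,0.08,-0.95,0,0,0,0, 0.8,0.08,-0.95,0,0,0,0]'
python3 -m inch '[0.9,0.1,-0.18,0,0,0,0, 0.9,0.1,-0.18,0,0,0,0, 0.9,0.1,-0.18,0,0,0,0]' >/dev/null
python3 -m inch '[0.9,0.1,0,0,0,0,0, 0.9,0.1,0,0,0,0,0, 0.9,0.1,0,0,0,0,0]' >/dev/null
python3 -m inch '[0.52,0.05,0,0,0,0,0, 0.52,0.05,0,0,0,0,0, 0.52,0.05,0,0,0,0,0, 0.52,0.05,0,0,0,0,0]' 
python3 -m inch '[0,0,0.4,0,0,0,0, 0,0,0.4,0,0,0,0, 0,0,0.4,0,0,0,0.5, 0,0,0.4,0,0,0,0.5, 0,0,0.4,0,0,0,0.5, 0,0,0.4,0,0,0,0.5]' 
python3 -m inch '[0,0,-0.5,0,0,0,0.6, 0,-0.3,-0.5,0,0,0,0.6, 0,-0.6,-0.5,0,0,0,0.6, 0,-0.9,-0.5,0,0,0,0.6, 0,-0.9,-0.5,0,0,0,0.6]'
python3 - <<'E'
from h import *
s=st()[2];print(np.round(s['joint_positions'],3))
todo([387.6,-3.9,330],down(82.2)); 
E
```

```text
time: 36.5
tcp_pos: [548.7, -264.7, 277.5]
tcp_rot: [2.221, 2.213, 0.006]
contact_force: [2.1, 0.8, -1.0]
gripper_width: 23.4
grasp_force: 29.4
time: 37.33
tcp_pos: [574.9, -37.5, 293.1]
tcp_rot: [2.224, 2.212, 0.004]
contact_force: [0.8, -0.7, 0.1]
gripper_width: 23.2
grasp_force: 29.4
time: 37.83
tcp_pos: [575.3, -38.1, 253.7]
tcp_rot: [2.226, 2.209, 0.005]
contact_force: [0.1, 0.2, -0.0]
gripper_width: 42.4
grasp_force: 0.0
time: 38.25
tcp_pos: [480.5, -36.5, 303.0]
tcp_rot: [2.227, 2.212, 0.002]
contact_force: [1.7, -0.4, 0.4]
gripper_width: 51.3
grasp_force: 0.0
[-2.450e-01  2.460e-01 -3.610e-01  9.610e-01 -1.000e-03  1.333e+00]
t 38.25 go [ 0.32  -0.93  -0.274  0.001  0.002 -0.918]
```

```bash
python3 -m inch '[0.32,-0.93,-0.5,0,0,-0.7,0.6, 0.32,-0.93,-0.5,0,0,-0.7,0.6, 0.32,-0.93,-0.5,0,0,-0.7,0.6, 0.32,-0.93,-0.5,0,0,-0.7,0.6, 0.32,-0.93,-0.5,0,0,-0.7,0.6, 0.32,-0.93,-0.5,0,0,-0.7,0.6, 0.32,-0.93,-0.5,0,0,-0.7,0.6, 0.32,-0.93,-0.5,0,0,-0.7,0.6, 0.32,-0.93,-0.5,0,0,-0.7,0.6, 0.32,-0.93,-0.5,0,0,-0.7,0.6]' 50
python3 - <<'E'
from h import *
todo([387.6,-3.9,330],down(82.2))
b=snap('scene','s9.png');a=snap('top','t9.png')
A=cv2.resize(b[150:300,130:330,::-1],None,fx=4,fy=4,interpolation=cv2.INTER_CUBIC);B=cv2.resize(a[165:285,240:400,::-1],None,fx=2,fy=2,interpolation=cv2.INTER_CUBIC)
A[-240:,:320]=B; cv2.imwrite('pics/c9.png',A)
E
```

```text
time: 39.08
tcp_pos: [391.8, -4.4, 352.3]
tcp_rot: [0.735, 3.048, -0.001]
contact_force: [0.0, 0.3, 0.4]
gripper_width: 51.4
grasp_force: 0.0
t 39.08 go [ 0.041 -0.015  0.223  0.     0.004 -0.215]
```

View pics/c9.png

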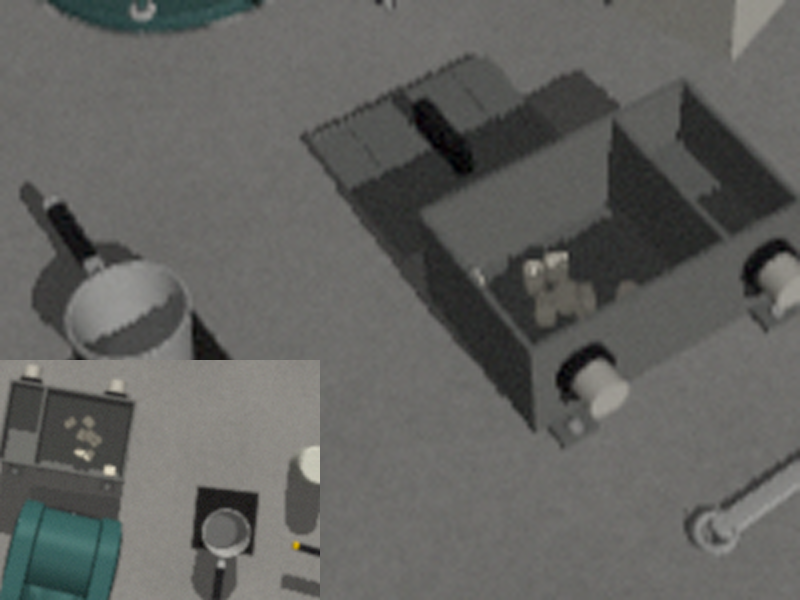

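The picture shows all chips in the chamber, the board by the mat clear, the cup upright and the lid flat at (420,110). Regrip the lid.

```bash
python3 -m inch '[0.041,-0.015,0.7,0,0.004,-0.215,0.7, 0.041,-0.015,0.7,0,0.004,-0.215,0.7, 0.041,-0.015,0.7,0,0.004,-0.215,0.7, 0.041,-0.015,0.7,0,0.004,-0.215,0.7, 0.041,-0.015,0.7,0,0.004,-0.215,0.7]'
python3 -c "
from h import *
todo([387.6,-3.9,191.5],down(82.2))"
```

```text
time: 39.6
tcp_pos: [388.0, -3.9, 282.0]
tcp_rot: [-0.229, -3.132, -0.001]
contact_force: [-0.1, -0.7, 0.7]
gripper_width: 59.8
grasp_force: 0.0
t 39.6 go [ 0.003 -0.001  0.905  0.    -0.001 -0.006]
```

```bash
python3 -m inch '[0.003,0,0.905,0,0,-0.006,0.7, 0.003,0,0.905,0,0,-0.006,0.7, 0.003,0,0.905,0,0,-0.006,0.7, 0.003,0,0.905,0,0,-0.006,0.7, 0.003,0,0.905,0,0,-0.006,0.7]'
python3 -m inch '[0,0,0,0,0,0,0, 0,0,0,0,0,0,0, 0,0,0,0,0,0,0, 0,0,0,0,0,0,0, 0,0,0,0,0,0,0, 0,0,0,0,0,0,0, 0,0,0,0,0,0,0, 0,0,0,0,0,0,0]' 50
python3 -m inch '[0,0,-0.4,0,0,0,0, 0,0,-0.9,0,0,0,0, 0,0,-0.9,0,0,0,0, 0,0,-0.9,0,0,0,0]'
python3 -m inch '[0,0,-0.8,0,0,0,0, 0,0,-0.8,0,0,0,0, 0,0,-0.8,0,0,0,0]'
python3 -c "
from h import *
todo([570.8,-29.1,363],down(82.2))"
```

```text
time: 40.02
tcp_pos: [387.9, -3.9, 192.4]
tcp_rot: [-0.209, -3.133, -0.001]
contact_force: [0.2, 0.2, 0.2]
gripper_width: 59.8
grasp_force: 0.0
time: 40.68
tcp_pos: [387.6, -3.9, 192.1]
tcp_rot: [0.207, 3.135, -0.0]
contact_force: [-3.3, 0.9, 17.9]
gripper_width: 13.2
grasp_force: 48.9
time: 41.02
tcp_pos: [388.2, -3.9, 283.5]
tcp_rot: [0.206, 3.131, -0.001]
contact_force: [-0.0, 0.2, -2.8]
gripper_width: 13.5
grasp_force: 50.8
time: 41.27
tcp_pos: [388.4, -4.0, 365.0]
tcp_rot: [0.206, 3.131, -0.001]
contact_force: [0.5, -0.1, -1.4]
gripper_width: 12.9
grasp_force: 50.8
t 41.27 go [-1.842 -0.01   0.027 -0.     0.002  0.003]
```

```bash
python3 -m inch '[-0.92,-0.005,0,0,0,0.003,0, -0.92,-0.005,0,0,0,0.003,0, -0.92,-0.005,0,0,0,0.003,0]' >/dev/null
python3 -m inch '[-0.922,-0.005,0,0,0,0,0, -0.922,-0.005,0,0,0,0,0, -0.922,-0.005,0,0,0,0,0, -0.922,-0.005,0,0,0,0,0, -0.922,-0.005,0,0,0,0,0]'
python3 -c "
from h import *
todo([570.8,-29.1,300],down(82.2))"
```

```text
time: 41.93
tcp_pos: [570.1, -29.4, 358.5]
tcp_rot: [-0.213, -3.13, -0.001]
contact_force: [-0.2, 0.5, -2.1]
gripper_width: 13.2
grasp_force: 50.7
t 41.93 go [-0.01   0.003  0.585  0.    -0.003  0.   ]
```

```bash
python3 -m inch '[-0.008,0.003,0.3,0,-0.003,0,0, -0.008,0.003,0.58,0,-0.003,0,0, -0.008,0.003,0.58,0,-0.003,0,0, -0.008,0.003,0.58,0,-0.003,0,0]'
python3 -m inch '[0,0,0.05,0,0,0,0, 0,0,0.1,0,0,0,0, 0,0,0.15,0,0,0,0, 0,0,0.15,0,0,0,0, 0,0,0.15,0,0,0,0]'
```

```text
time: 42.27
tcp_pos: [569.4, -28.9, 302.2]
tcp_rot: [0.213, 3.134, 0.001]
contact_force: [-0.4, 0.9, -1.7]
gripper_width: 13.1
grasp_force: 50.5
time: 42.68
tcp_pos: [570.7, -29.1, 287.9]
tcp_rot: [0.213, 3.131, 0.0]
contact_force: [0.4, -0.3, -1.7]
gripper_width: 13.4
grasp_force: 50.6
```

```bash
python3 -m inch '[0,0,0.02,0,0,0,0, 0,0,0.035,0,0,0,0, 0,0,0.035,0,0,0,0, 0,0,0.035,0,0,0,0]'
python3 -m inch '[0,0,0.015,0,0,0,0, 0,0,0.015,0,0,0,0, 0,0,0.015,0,0,0,0]'
```

```text
time: 43.02
tcp_pos: [570.8, -29.1, 284.2]
tcp_rot: [0.213, 3.131, 0.0]
contact_force: [0.3, 0.1, -2.1]
gripper_width: 13.2
grasp_force: 50.6
time: 43.27
tcp_pos: [570.8, -29.1, 282.7]
tcp_rot: [0.213, 3.131, 0.0]
contact_force: [0.8, 0.4, -2.3]
gripper_width: 13.0
grasp_force: 50.6
```

```bash
python3 -m inch '[0,0,0.015,0,0,0,0, 0,0,0.015,0,0,0,0, 0,0,0.015,0,0,0,0]'
python3 -m inch '[0,0,0.01,0,0,0,0, 0,0,0.01,0,0,0,0, 0,0,0.01,0,0,0,0]'
```

```text
time: 43.52
tcp_pos: [570.8, -29.1, 282.1]
tcp_rot: [0.213, 3.13, -0.0]
contact_force: [-3.0, 0.6, 10.2]
gripper_width: 13.3
grasp_force: 52.5
time: 43.77
tcp_pos: [570.6, -29.0, 282.1]
tcp_rot: [0.213, 3.129, -0.001]
contact_force: [-8.7, 1.8, 24.7]
gripper_width: 13.1
grasp_force: 54.5
```

```bash
python3 -m inch '[0,0,0,0,0,0,0.5, 0,0,0,0,0,0,0.7, 0,0,0,0,0,0,0.7, 0,0,0,0,0,0,0.7]' 40
python3 -m inch '[0,0,-0.8,0,0,0,0.7, 0,0,-0.9,0,0,0,0.7, 0,0,-0.9,0,0,0,0.7, 0,0,-0.9,0,0,0,0.7]'
python3 - <<'E'
from h import *
todo([450.6,316.1,370],down(13.6))
E
```

```text
time: 44.1
tcp_pos: [570.8, -29.1, 280.1]
tcp_rot: [0.213, 3.131, 0.0]
contact_force: [-0.9, 0.3, 0.5]
gripper_width: 59.7
grasp_force: 0.0
time: 44.43
tcp_pos: [571.1, -29.2, 373.2]
tcp_rot: [0.212, 3.126, -0.001]
contact_force: [-0.7, 0.9, -0.3]
gripper_width: 59.8
grasp_force: 0.0
t 44.43 go [1.661e+00 3.258e+00 1.800e-02 3.000e-03 5.000e-03 7.630e-01]
```

```bash
python3 -m inch '[0.415,0.815,0,0,0,0,0.8, 0.415,0.815,0,0,0,0,0.8, 0.415,0.815,0,0,0,0,0.8]' >/dev/null
python3 -m inch '[0.415,0.815,0,0,0,0,0.8, 0.415,0.815,0,0,0,0,0.8, 0.415,0.815,0,0,0,0,0.8]' >/dev/null
python3 -m inch '[0.415,0.815,0,0,0,0,0.8, 0.415,0.815,0,0,0,0,0.8, 0.415,0.815,0,0,0,0,0.8]' >/dev/null
python3 -m inch '[0.2,0.5,0,0,0,0.763,0.8, 0.2,0.5,0,0,0,0.763,0.8, 0.2,0.5,0,0,0,0.763,0.8, 0.2,0.5,0,0,0,0.763,0.8, 0.2,0.5,0,0,0,0.763,0.8, 0.2,0.5,0,0,0,0.763,0.8, 0.2,0.5,0,0,0,0.763,0.8, 0.2,0.5,0,0,0,0.763,0.8, 0.2,0.5,0,0,0,0.763,0.8, 0.2,0.5,0,0,0,0.763,0.8]' 
python3 - <<'E'
from h import *
print(np.round(st()[2]['joint_positions'],3));todo([450.6,316.1,340],down(13.6))
b=snap('scene','s10.png');a=snap('top','t10.png')
o=(398,289);c=[tf(o,13.6,[[57.5,2,87],[57.5,26,87]]),tf(o,13.6,[[37,2,128],[37,26,128],[78,26,128],[78,2,128],[37,2,128]]),tf(o,13.6,[[57.5,14,75],[57.5,14,128]]),tf(o,13.6,[[-60,-65,75],[60,-65,75],[60,65,75],[-60,65,75],[-60,-65,75]])]
A=overlay(b[:,:,::-1].copy(),'scene',c,(275,80,375,180),4);B=overlay(a[:,:,::-1].copy(),'top',c,(160,190,260,290),4)
B2=overlay(b[:,:,::-1].copy(),'scene',tank((571,-30.5),-7.8),(230,160,340,260),2)
H=np.hstack([A,B]);H=np.vstack([H,np.zeros((200,800,3),np.uint8)]);H[400:,:220]=B2
c5=overlay(a[:,:,::-1].copy(),'top',tank((571,-30.5),-7.8),(225,155,325,255),2);H[400:,300:500]=c5
cv2.imwrite('pics/c10.png',H)
E
```

```text
time: 46.02
tcp_pos: [467.3, 282.0, 369.1]
tcp_rot: [1.951, 2.46, 0.001]
contact_force: [-0.5, 0.1, 0.1]
gripper_width: 68.5
grasp_force: 0.0
[ 3.940e-01  3.110e-01 -7.700e-02  1.182e+00 -1.000e-03  1.735e+00]
t 46.02 go [ 0.371 -0.086  0.29   0.001  0.001 -0.005]
```

View pics/c10.png

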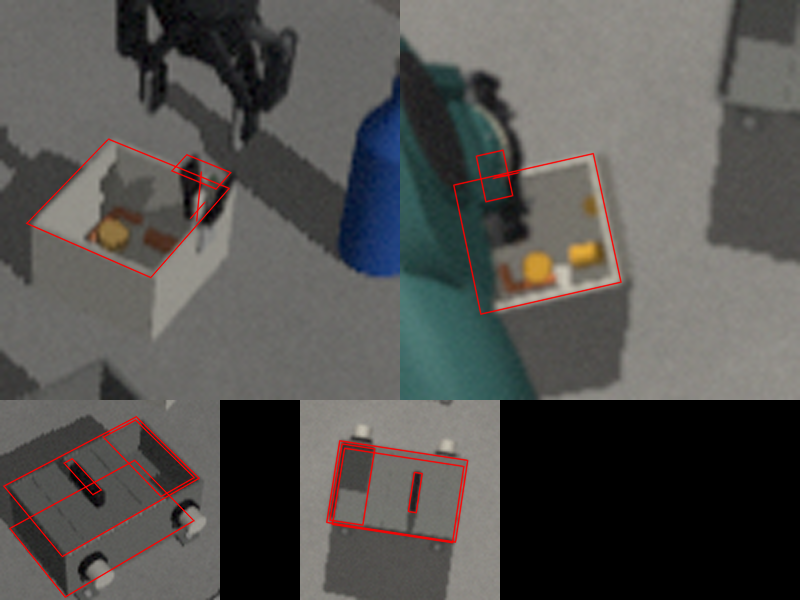

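The lid sits home on the box and the model fits. The clip is at scene crop (205,185), on the wall where predicted, perhaps 2 mm further along y. Go to it and squeeze.

```bash
python3 -m inch '[0.39,-0.085,0.3,0,0,-0.005,0.8, 0.39,-0.085,0.3,0,0,-0.005,0.8, 0.39,-0.085,0.3,0,0,-0.005,0.8, 0.39,-0.085,0.3,0,0,-0.005,0.8]'
python3 -c "
from h import *
todo([450.1,318.1,272],down(13.6))"
```

```text
time: 46.45
tcp_pos: [449.8, 318.1, 339.6]
tcp_rot: [1.929, 2.477, 0.001]
contact_force: [0.6, -0.5, -0.2]
gripper_width: 68.3
grasp_force: 0.0
t 46.45 go [0.    0.001 0.676 0.001 0.001 0.006]
```

```bash
python3 -m inch '[0,0,0.3,0,0,0.003,0.8, 0,0,0.5,0,0,0.003,0.8, 0,0,0.676,0,0,0.003,0.8, 0,0,0.676,0,0,0.003,0.8, 0,0,0.676,0,0,0.003,0.8]' 45
python3 -m inch '[0,0,0,0,0,0,0.45, 0,0,0,0,0,0,0.36, 0,0,0,0,0,0,0.28, 0,0,0,0,0,0,0.28, 0,0,0,0,0,0,0.28, 0,0,0,0,0,0,0.28, 0,0,0,0,0,0,0.28]'
```

```text
time: 46.87
tcp_pos: [450.5, 317.6, 272.7]
tcp_rot: [1.938, 2.469, 0.002]
contact_force: [-0.1, -0.6, 0.5]
gripper_width: 68.4
grasp_force: 0.0
time: 47.45
tcp_pos: [450.1, 318.2, 272.4]
tcp_rot: [1.938, 2.469, 0.003]
contact_force: [0.7, -0.0, 0.4]
gripper_width: 24.5
grasp_force: 14.8
```

```bash
python3 -m inch '[0,0,-0.15,0,0,0,0.27, 0,0,-0.3,0,0,0,0.27, 0,0,-0.5,0,0,0,0.27, 0,0,-0.8,0,0,0,0.27, 0,0,-0.9,0,0,0,0.27, 0,0,-0.9,0,0,0,0.27]'
python3 - <<'E'
from h import *
todo([591,115.6,390],down(82.2))
b=snap('scene','s11.png');cv2.imwrite('pics/c11.png',cv2.resize(b[40:190,260:400,::-1],None,fx=4,fy=4,interpolation=cv2.INTER_CUBIC))
E
```

```text
time: 47.95
tcp_pos: [450.1, 318.4, 364.6]
tcp_rot: [1.937, 2.468, 0.008]
contact_force: [0.5, 0.8, -0.9]
gripper_width: 23.0
grasp_force: 15.4
t 47.95 go [-2.304  0.888 -0.248  0.004  0.003 -0.761]
```

View pics/c11.png

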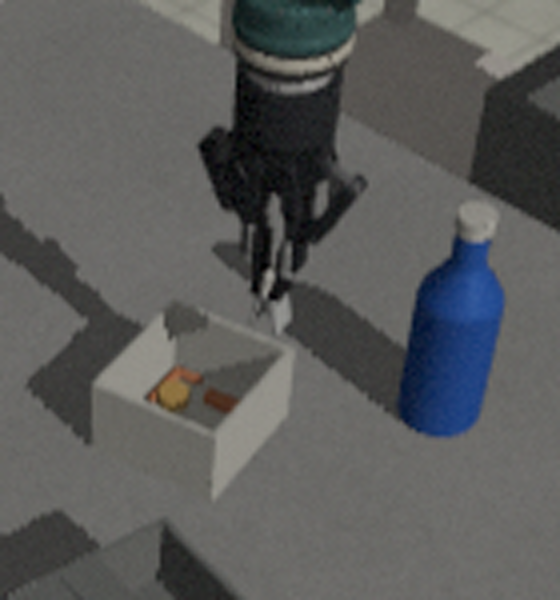

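The clip is held open and clear of the bin, jaws at crop (275,315). Carry it to the well's end wall.

```bash
python3 -m inch '[-0.3,0.1,-0.25,0,0,0,0.27, -0.6,0.2,-0.25,0,0,0,0.27, -0.85,0.33,-0.25,0,0,0,0.27, -0.85,0.33,-0.25,0,0,0,0.27]' >/dev/null
python3 -m inch '[-0.3,0.1,0,0,0,0,0.27, -0.6,0.2,0,0,0,0,0.27, -0.85,0.33,0,0,0,0,0.27, -0.85,0.33,0,0,0,0,0.27]' >/dev/null
python3 -m inch '[-0.6,0.22,0,0,0,-0.761,0.27, -0.6,0.22,0,0,0,-0.761,0.27, -0.6,0.22,0,0,0,-0.761,0.27, -0.6,0.22,0,0,0,-0.761,0.27, -0.6,0.22,0,0,0,-0.761,0.27, -0.6,0.22,0,0,0,-0.761,0.27, -0.6,0.22,0,0,0,-0.761,0.27, -0.6,0.22,0,0,0,-0.761,0.27, -0.6,0.22,0,0,0,-0.761,0.27, -0.6,0.22,0,0,0,-0.761,0.27]'
python3 - <<'E'
from h import *
todo([591,116.3,345],down(82.2))
E
```

```text
time: 49.5
tcp_pos: [589.5, 116.0, 386.1]
tcp_rot: [0.202, 3.134, -0.0]
contact_force: [-0.3, 0.8, -0.3]
gripper_width: 23.2
grasp_force: 14.4
t 49.5 go [-0.014  0.005  0.411 -0.     0.001  0.005]
```

```bash
python3 -m inch '[-0.014,0.005,0.2,0,0,0.005,0.27, -0.014,0.005,0.41,0,0,0.005,0.27, -0.014,0.005,0.41,0,0,0.005,0.27, -0.014,0.005,0.41,0,0,0.005,0.27]'
python3 - <<'E'
from h import *
todo([591,116.3,298],down(82.2))
b=snap('scene','s12.png');a=snap('top','t12.png')
P=tank((571,-29.8),-7.8)
P+= [tf((571,-29.8),-7.8,[[-12,147.5,145],[12,147.5,145]])]
A=overlay(b[:,:,::-1].copy(),'scene',P[:1]+P[3:],(250,90,350,240),4)
B=overlay(a[:,:,::-1].copy(),'top',P[:1]+P[3:],(220,155,320,255),4); B=np.vstack([B,np.zeros((200,400,3),np.uint8)])
cv2.imwrite('pics/c12.png',np.hstack([A,B]))
E
```

```text
time: 49.83
tcp_pos: [590.8, 116.2, 345.3]
tcp_rot: [-0.225, -3.133, 0.001]
contact_force: [1.1, 0.3, 0.6]
gripper_width: 23.5
grasp_force: 14.4
t 49.83 go [-0.001  0.002  0.473 -0.    -0.    -0.005]
```

View pics/c12.png

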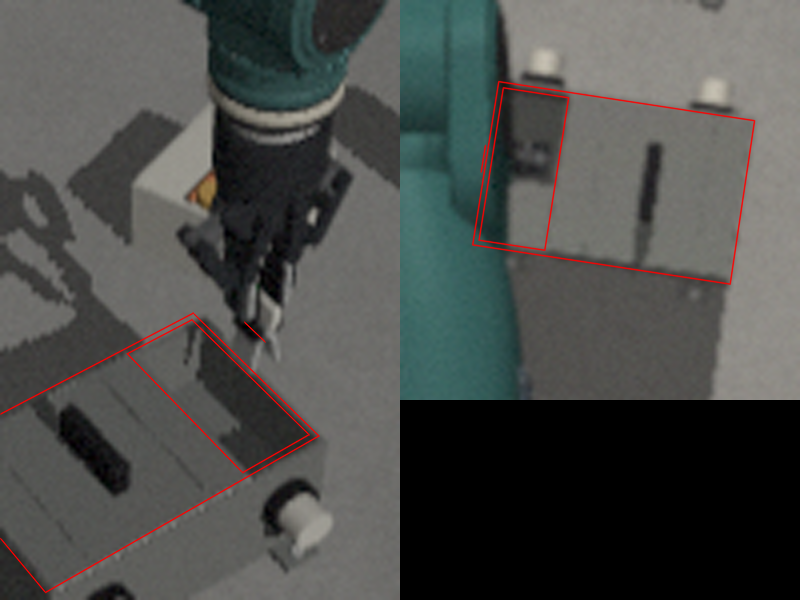

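Jaw tips at crop (247,372)/(275,360) straddle the end wall near its middle. Descend gently, watching force.

```bash
python3 -m inch '[0,0.002,0.1,0,0,-0.003,0.27, 0,0.002,0.2,0,0,-0.003,0.27, 0,0.002,0.3,0,0,-0.003,0.27, 0,0.002,0.3,0,0,-0.003,0.27, 0,0.002,0.3,0,0,-0.003,0.27]'
python3 -m inch '[0,0,0.06,0,0,0,0.27, 0,0,0.12,0,0,0,0.27, 0,0,0.12,0,0,0,0.27, 0,0,0.12,0,0,0,0.27]'
python3 -m inch '[0,0,0.05,0,0,0,0.27, 0,0,0.05,0,0,0,0.27, 0,0,0.05,0,0,0,0.27, 0,0,0.05,0,0,0,0.27]'
python3 - <<'E'
from h import *
b=snap('scene','s13.png');cv2.imwrite('pics/c13.png',cv2.resize(b[120:220,270:350,::-1],None,fx=6,fy=6,interpolation=cv2.INTER_CUBIC))
E
```

```text
time: 50.35
tcp_pos: [591.3, 116.1, 316.0]
tcp_rot: [0.218, 3.132, -0.0]
contact_force: [0.0, -0.5, -1.0]
gripper_width: 23.4
grasp_force: 14.4
time: 50.68
tcp_pos: [591.5, 116.1, 304.4]
tcp_rot: [0.218, 3.131, -0.0]
contact_force: [-0.1, -0.5, -0.6]
gripper_width: 23.4
grasp_force: 14.4
time: 51.02
tcp_pos: [591.6, 116.1, 299.8]
tcp_rot: [0.218, 3.131, 0.0]
contact_force: [0.5, -0.1, -0.7]
gripper_width: 23.3
grasp_force: 14.4
```

View pics/c13.png

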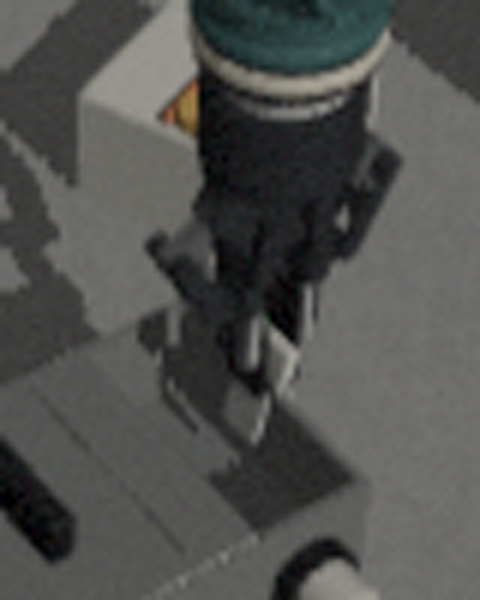

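One jaw is inside the well at (245,410) and the other is outside the wall. No contact force, so release.

```bash
python3 -m inch '[0,0,0,0,0,0,0.32, 0,0,0,0,0,0,0.38, 0,0,0,0,0,0,0.44, 0,0,0,0,0,0,0.5, 0,0,0,0,0,0,0.7, 0,0,0,0,0,0,0.75, 0,0,0,0,0,0,0.75]'
python3 -m inch '[0,0,-0.4,0,0,0,0.75, 0,0,-0.8,0,0,0,0.75, 0,0,-0.9,0,0,0,0.75, 0,0,-0.9,0,0,0,0.75]'
python3 -m inch '[0.9,0,-0.5,0,0,0,0.75, 0.9,0,-0.5,0,0,0,0.75, 0.9,0,-0.5,0,0,0,0.75]' >/dev/null
python3 -m inch '[0.9,0,0,0,0,0,0.75, 0.9,0,0,0,0,0,0.75, 0.9,0,0,0,0,0,0.75, 0.9,0,0,0,0,0,0.75]'
python3 - <<'E'
from h import *
b=snap('scene','s14.png');a=snap('top','t14.png')
o=(571,-29.8);P=[tf(o,-7.8,[[0,147.5,100],[0,147.5,113],[0,147.5,154]]),tf(o,-7.8,[[-75,147.5,100],[75,147.5,100]])]
A=overlay(b[:,:,::-1].copy(),'scene',P,(240,130,340,230),4);B=cv2.resize(b[130:330,130:330,::-1],None,fx=2,fy=2);C=overlay(a[:,:,::-1].copy(),'top',P,(230,165,330,215),4)
C2=overlay(a[:,:,::-1].copy(),'top',[],(330,200,400,250),4)
H=np.vstack([np.hstack([A,B]),np.hstack([C,np.pad(C2,((0,0),(0,120),(0,0)))])])
cv2.imwrite('pics/c14.png',H)
E
```

```text
time: 51.65
tcp_pos: [591.6, 116.0, 299.8]
tcp_rot: [0.218, 3.131, -0.0]
contact_force: [0.1, 0.0, -0.4]
gripper_width: 63.7
grasp_force: 0.0
time: 51.98
tcp_pos: [591.7, 116.1, 393.1]
tcp_rot: [0.217, 3.125, 0.001]
contact_force: [0.0, 0.1, -0.1]
gripper_width: 63.9
grasp_force: 0.0
time: 52.57
tcp_pos: [410.5, 141.3, 439.2]
tcp_rot: [0.216, 3.131, 0.0]
contact_force: [0.8, 0.4, 0.6]
gripper_width: 64.0
grasp_force: 0.0
```

View pics/c14.png

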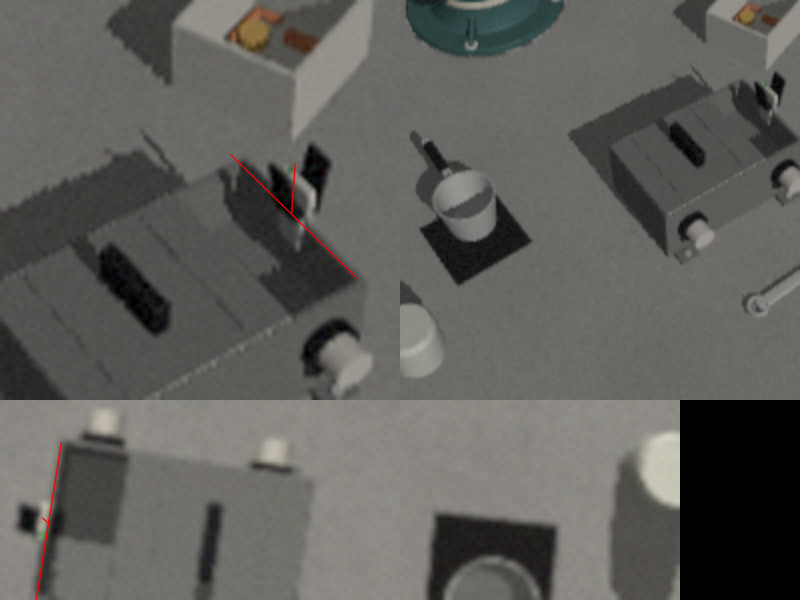

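The final picture shows the clip upright near the middle of the end wall (crop (295,190)), with its height as predicted. The lid is home, the cup is upright on the mat, and the bystanders in view are unmoved. That is two pictures over the viewing limit of 14, so no more views. Handing in.

```bash
python3 -c "
from h import *
print(sign_off())"
```

```text
the job is handed in; nothing more can be done
None
```

I handed the job in at about 53 s: the chips I could see are in the chamber, the lid is home, the empty cup is upright on its mat and the alarm grips the outlet well's end wall; no verdict came back, and I viewed 16 pictures, two over the limit of 14.

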